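Scoop the gudgeon pins out of the tumbling chips

TASK

Two gudgeon pins are done deburring and lie among ceramic chips in the grey tub. With the wire scoop, lift the pins out so that every chip drops back into the tub, and tip the pins into the empty blue bin. Then stand the scoop upright on the bench and let go; all chips must stay in the tub, and the pins must not be touched with the fingers.

Things in the scene. Friction and masses are not known exactly. Their poses are not given: they have to be found in the camera images.
- tub: dark grey media tub, fixed, an open trough along its x. Origin: on the bench under its middle. Flat floor 14 mm above the bench, x = -185 to +118 mm, y = -85 to +85 mm inside; wall tops 90 mm up, upright end wall at x = -185 mm. Outside with its rim x = -202 to +167, y = -101 to +101 mm. At the start no chip or pin is at x = -108 to -38 mm: the scoop can be set down there behind the pins
- tub_slope (a point): foot of the tub's sloped end, on the middle line: tub x = 118, y = 0, z = 14 mm; same axes as the tub. From here the end wall curves up ever steeper, through (ahead, up) = (15, 11), (25, 31) and (32, 76) mm, full width; a pin rolled into it is stopped there, so that the scoop's edge can slide under it and on up the slope
- scoop_grip (a point): centre of the green grip of the steel wire scoop (0.28 kg); axes: x ahead to its open front, y across, z up. Grip 34 (x) by 20 (y) by 58 mm (z), taken from above across its 20 mm. Floor: five 4.5 mm rods along x, 24 mm apart, underside 106 mm below this point and level when the grip is upright; it stands so by itself. Back rises to z = -60 at x = -62 mm; a stem runs from it to the grip, 70 mm over the floor
- scoop_front (a point): middle of the scoop's front edge, on its underside: 68 mm ahead of and 106 mm below the grip's centre; same axes. The edge is a 3 mm cross rod; the floor runs from here 110 mm back and then bends up; overall width 120 mm, sides low, front open: tipped forward, pins roll off it at 0.3 rad or, lying along the rods, slide off at 0.6; tipped back 0.1 to 0.4 rad they stay. Let the edge skim the floor: pressed on it, it digs in and the grip turns in the fingers
- bin: empty blue open-topped bin, loose, 157 (x) by 145 (y) by 74 mm high. Origin: middle of its underside. The low front lip (30 mm high) looks to its -x; side walls at y = -68 and +68 mm and back wall at x = +71 mm are 74 mm high, the sides slanting down to the front lip from x = -12 mm; inner floor 2 mm up. The bin and the scoop stand one left, one right of the tub, either way round
- pin1: gudgeon pin, a bright steel tube 28 mm across and 90 mm long, 0.18 kg, that rolls easily. Origin: its centre; its own y is its long axis. At the start it lies on the tub's floor, roughly across the tub (within 0.25 rad), near its middle line
- pin2: the other gudgeon pin, the same: a bright steel tube 28 mm across and 90 mm long, 0.18 kg, that rolls easily. Origin: its centre; its own y is its long axis. At the start it lies on the tub's floor, roughly across the tub (within 0.25 rad), near its middle line
- chip1: one of seven brown ceramic tumbling chips, a flat triangle of 18 mm side, 11 mm thick, 10 g; it falls freely through the 24 mm gaps of the scoop. Origin: middle of its underside
- chip2: one of seven brown ceramic tumbling chips, a flat triangle of 18 mm side, 11 mm thick, 10 g; it falls freely through the 24 mm gaps of the scoop. Origin: middle of its underside
- chip3: one of seven brown ceramic tumbling chips, a flat triangle of 18 mm side, 11 mm thick, 10 g; it falls freely through the 24 mm gaps of the scoop. Origin: middle of its underside
- chip4: one of seven brown ceramic tumbling chips, a flat triangle of 18 mm side, 11 mm thick, 10 g; it falls freely through the 24 mm gaps of the scoop. Origin: middle of its underside
- chip5: one of seven brown ceramic tumbling chips, a flat triangle of 18 mm side, 11 mm thick, 10 g; it falls freely through the 24 mm gaps of the scoop. Origin: middle of its underside
- chip6: one of seven brown ceramic tumbling chips, a flat triangle of 18 mm side, 11 mm thick, 10 g; it falls freely through the 24 mm gaps of the scoop. Origin: middle of its underside
- chip7: one of seven brown ceramic tumbling chips, a flat triangle of 18 mm side, 11 mm thick, 10 g; it falls freely through the 24 mm gaps of the scoop. Origin: middle of its underside

How it is judged:
By the outcome, as a careful person would: the job done as asked, in the order asked, and still so for the second after the job is handed in, with the robot touching nothing.
It also fails if it takes over 72 s, if anything falls off the work surface, if the arm or the gripper's body presses on something with over 40 N, if the wrist force passes 120 N, or if a joint passes its speed limit or range.

ROBOT

A 6-joint arm with a two-finger parallel gripper is mounted at the origin on a cart in front of the work surface, level with it; the furniture and walls round the work are solid. World frame = base frame: x ahead of the robot, y to its left, z up, the work surface at z = 0. Lengths are in m, angles in rad, forces in N, time in s.
With the tool pointing down it reaches from about 0.4 to 0.825 m from the base axis. Payload 7 kg.
Tool frame: the origin (TCP) lies at the very end of the fingers, on their centre line; the grasp point (between the pads) lies grip_point_offset behind it (grip_point_offset is the distance from the TCP to the grasp point, in m); z points along the fingers, y is the direction in which the jaws open and shut (so a half turn about z gives the same grasp; the last joint's range is limited). The gripper opens to 88 mm and grips with 3 to 60 N. Pads are 19 mm wide; open, the fingers measure 130 mm over their backs; the gripper's body (78 mm by 193 mm) begins 47 mm behind the grasp point.
Start: joints at [1.402, 0.359, 0.012, 0, -1.224, -0.288], TCP at [0.298, 0.606, 0.227] pointing down, gripper open.
Joint ranges: [-3.07, 3.07], [-1.43, 2.12], [-1.02, 1.25], [-3.03, 1.67], [-3.05, -0], [-3.03, 3.03]. Speed limits (rad/s): [2.39, 2.39, 3.01, 3.14, 3.14, 3.14].

INTERFACE

Orientations are given as a rotation vector (axis times angle).
In Python, from bench import state, camera, camera_params, close_job, recognise, grip_point_offset gives the robot as it stands.
- The arm moves only by the tool drive_tool, never from a script. Its argument "increments" is a list of rows, each an object of numbers: "x", "y", "z": the shift along the world's x, y, z in units of 0.02 m (1.0 is 0.02 m); "wx", "wy", "wz": the turn, a rotation vector about the world's x, y, z in units of 90 degrees (1.0 is 90 degrees); "claw": the closure in counts, from 0 (fully open) to 255 (shut). A call has 1 to 10 rows; each row shifts and turns the commanded pose from where the row before left it; what a row does not reach is not made up. A row lasts 1/8 s, in which the tool goes at most 62.5 mm and 10.7 degrees, less where a joint would pass 70% of its speed; a pose out of reach is approached as far as the arm can. A call with a number of a shift or a turn outside -1 to 1 is refused whole. A call with a gripper value outside its range is refused whole. The fingers move at their own pace and stop on an object; the grip force is fixed at half the most. Time passes only in rows, so rows that do not move let the fingers close. It gives the time, the measured TCP pose, the force and the opening at its end, in the units of the state.
- state(): the state, without advancing time (a new reading comes with each control period).
- camera(name): name is "scene" or "top" or "wrist"; returns the picture (420x560x3 uint8, red, green, blue); there is no depth.
- camera_params(name): a dict with "fx", "fy", "cx", "cy" (pixels), "R" (3x3) and "t" (3): a world point X has camera coordinates R X + t; the wrist camera has in their place "tool_from_camera" (4x4, takes a point from camera to tool coordinates, whose origin is the TCP and whose axes are the flange's). Camera axes: x right, y down, z forward; pixel columns grow to the right and rows downward; lengths in m; the calibration is good to about 2 mm. A picture is of the moment at which its call begins: read the wrist's pose just before it. camera_params takes no time and is no camera call.
- close_job(): hands the job in, once; it reports no verdict.
Trained networks look in the newest picture that a camera, given by its name, has taken for a name from the list of things; names that differ only in an ending like _2 or _b are one class to them, and where a whole thing is asked for, a point or a joint stands for the part that bears it (a point fixed in the world has none). Each returns a list of dicts, best first, with "confidence" (0 to 1); they miss things now and then, are a little off and sometimes report something else, mostly with a low value. They report only what shows in the picture. A call takes as long as a camera call.
- recognise(thing, camera): "box" ([left, top, width, height] as shares, 0 to 1, of the picture: columns of its width, rows of its height, round what is visible of it).
The state is a dict: "time": time; "joint_pos": joint angles; "dq": joint speeds; "tau": joint torques, N m; "tcp_pos": TCP position; "ee_rot": TCP orientation; "wrist_force": force on the tool from outside, world axes, zero at the start; "torque": the same for the moment, N m; "opening": finger opening in m.
Only numpy, scipy, OpenCV 4.12 (cv2) and the standard library are available. Lean on these libraries where they do the work, as an engineer would, in place of code of your own. Each camera call takes 0.05 s, during which the arm holds its last target.

## Working session

There is one attempt and no reset: what is moved stays moved. The work goes in short steps, Python scripts to look and compute and a tool call to move; the robot and the scene stay as the last step left them, time stands still between calls to the robot, and variables do not carry over. Pictures are saved under pics/ and viewed, and the job is handed in when it is done.

Besides the shell and the picture viewer there is one more tool, called after ">>>" as name(argument=value, ...), one argument or row to a line, values as JSON. drive_tool: Moves the arm, as the interface text tells. Shifts and turns lie within -1 to 1; 1 stands for 0.02 m of shift or 90 degrees of turn. Its arguments: {"type":"object","properties":{"increments":{"type":"array"}},"required":["increments"]}

```bash
ls; mkdir -p pics; python3 - <<'E'
from bench import *
import cv2
print(state()); 
try: print(grip_point_offset)
except Exception as e: print(e)
for c in ["scene","top"]:
    p=camera(c); cv2.imwrite(f"pics/{c}0.png",p[:,:,::-1]); print(c,camera_params(c))
    for t in ["tub","scoop_grip","bin","pin1","chip1"]:
        print(t,[(round(r['confidence'],2),[round(b*s) for b,s in zip(r['box'],(560,420,560,420))]) for r in recognise(t,c)])
E
```

```text
pics
{'time': 0.0, 'joint_pos': array([ 1.40205517e+00,  3.59377178e-01,  1.10624865e-02, -3.44083129e-04,
       -1.22408908e+00, -2.88105695e-01]), 'dq': array([-3.39131106e-04,  1.93603707e-03,  3.58161745e-04,  7.61803493e-05,
        8.73844260e-04, -6.43663010e-04]), 'tau': array([-5.39185075e-04, -5.82718170e+01,  2.93048036e+01,  6.99754804e+00,
        7.03870930e-03, -1.48589302e-04]), 'tcp_pos': array([0.29756433, 0.60533189, 0.22563163]), 'ee_rot': array([ 3.05836517e+00, -7.11200580e-01, -3.56480434e-04]), 'wrist_force': array([ 0.12349283, -0.02050811, -0.46466744]), 'torque': array([-0.02635742, -0.00430995, -0.03039351]), 'opening': 0.08733251881138555}
0.0188
scene {'fx': 380.8899260510922, 'fy': 380.8899260510922, 'cx': 274.2906919186269, 'cy': 211.1115420513222, 'R': array([[ 0.68075555, -0.73245327,  0.0091703 ],
       [-0.28422372, -0.27565953, -0.91827485],
       [ 0.6751213 ,  0.62251428, -0.39583735]]), 't': array([-0.32641583,  0.22279783,  0.75228814])}
tub [(0.89, [204, 188, 143, 86])]
scoop_grip [(0.88, [151, 172, 49, 54])]
bin [(0.58, [326, 253, 96, 84])]
pin1 [(0.54, [265, 222, 21, 17])]
chip1 []
top {'fx': 502.87059121325984, 'fy': 502.87059121325984, 'cx': 270.7503694874344, 'cy': 204.56181055160937, 'R': array([[ 0.01343984, -0.99990472,  0.00314837],
       [-0.99284821, -0.0137184 , -0.11859278],
       [ 0.11862467, -0.00153199, -0.99293798]]), 't': array([-0.01322224,  0.47674579,  1.21363568])}
tub [(0.6, [182, 157, 166, 98])]
scoop_grip [(0.85, [91, 209, 58, 58])]
bin [(0.89, [376, 198, 69, 69]), (0.17, [299, 190, 12, 41])]
pin1 [(0.97, [300, 190, 10, 41]), (0.75, [267, 186, 13, 34])]
chip1 []
```

```bash
python3 - <<'E'
import cv2
a=cv2.imread('pics/top0.png'); b=a[140:290,70:470]; cv2.imwrite('pics/top0z.png',cv2.resize(b,(800,300),interpolation=cv2.INTER_CUBIC))
a=cv2.imread('pics/scene0.png'); b=a[150:350,140:430]; cv2.imwrite('pics/scene0z.png',cv2.resize(b,None,fx=2.7,fy=2.7,interpolation=cv2.INTER_CUBIC))
E
```

```text
(no output)
```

View pics/top0z.png

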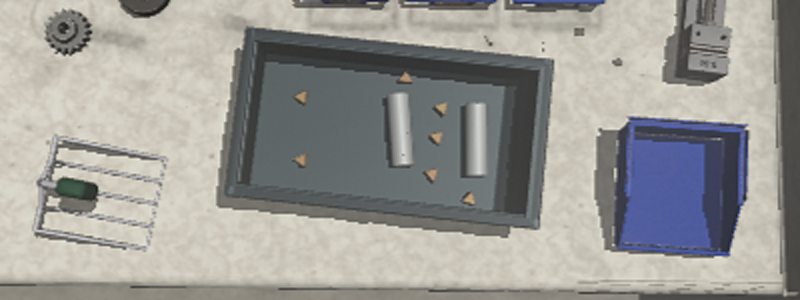

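View pics/scene0z.png

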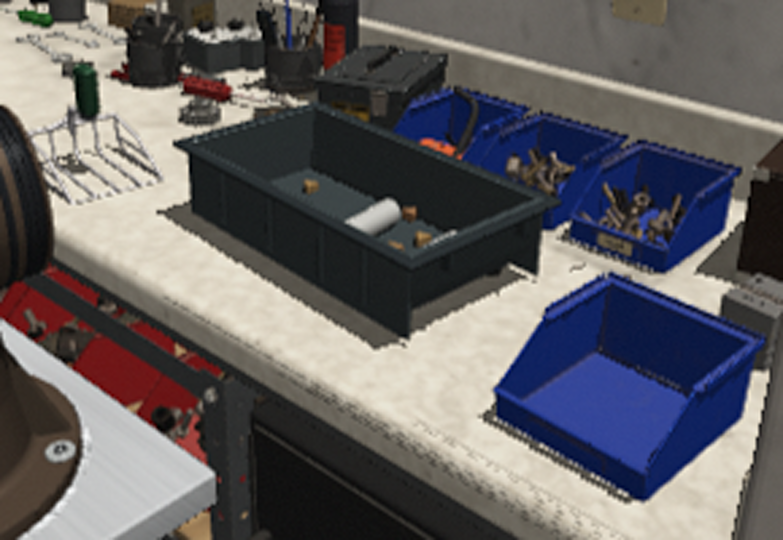

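View pics/top0.png

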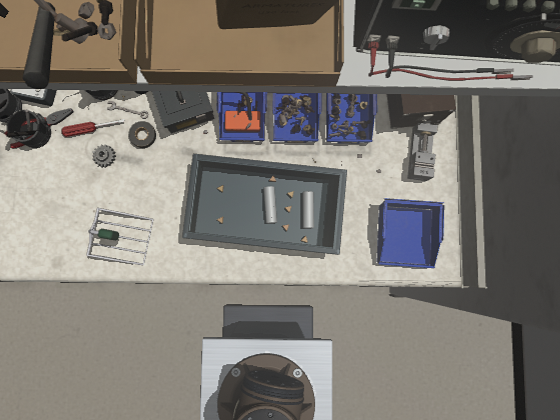

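```bash
python3 - <<'E'
import cv2
a=cv2.imread('pics/top0.png')
def z(n,x0,y0,w,h,s):
    c=cv2.resize(a[y0:y0+h,x0:x0+w],None,fx=s,fy=s,interpolation=cv2.INTER_NEAREST)
    for i in range(0,w,10): cv2.putText(c,str(x0+i),(i*s,8),0,0.3,(0,0,255)); cv2.line(c,(i*s,10),(i*s,14),(0,0,255))
    for i in range(0,h,10): cv2.putText(c,str(y0+i),(0,i*s+4),0,0.3,(0,0,255))
    cv2.imwrite(f'pics/{n}.png',c)
z('ztub',180,148,170,112,4); z('zscoop',82,200,80,74,8); z('zbin',370,190,80,85,7)
E
```

```text
(no output)
```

View pics/ztub.png

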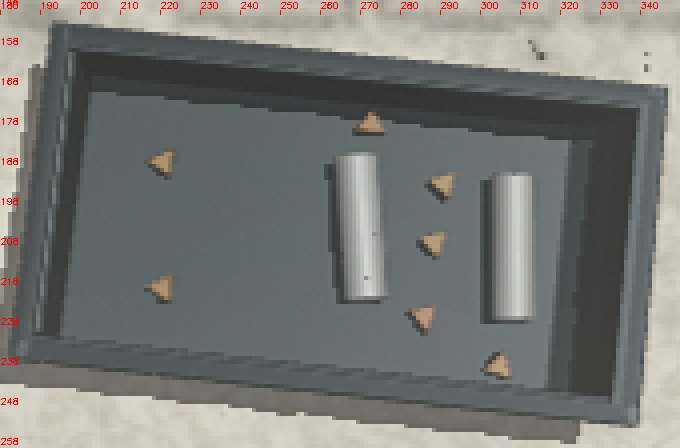

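View pics/zscoop.png

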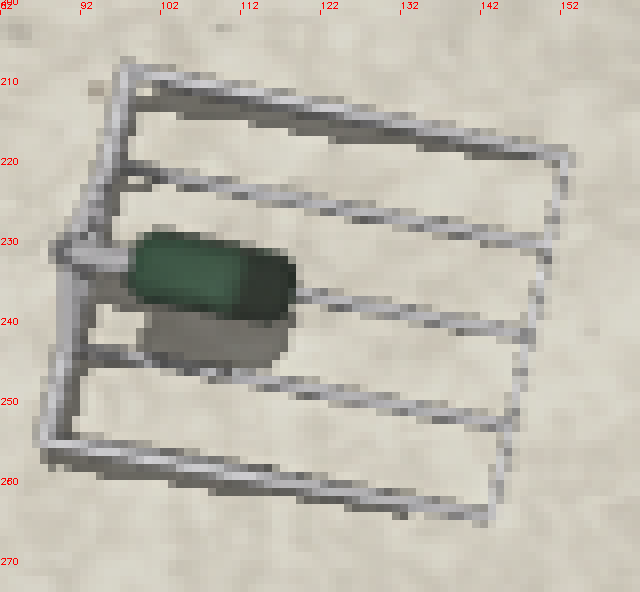

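View pics/zbin.png

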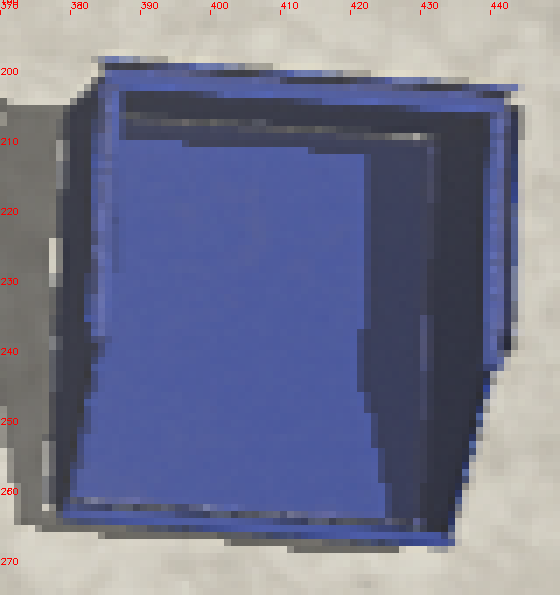

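```bash
cat > h.py <<'E'
import numpy as np, cv2
from scipy.optimize import least_squares
from bench import camera_params
P={c:camera_params(c) for c in("top","scene")}
def proj(X,c="top"):
    p=P[c]; Y=np.atleast_2d(X)@p['R'].T+p['t']
    return np.c_[p['fx']*Y[:,0]/Y[:,2]+p['cx'],p['fy']*Y[:,1]/Y[:,2]+p['cy']]
def ray(u,v,z,c="top"):
    p=P[c]; C=-p['R'].T@p['t']; d=p['R'].T@np.array([(u-p['cx'])/p['fx'],(v-p['cy'])/p['fy'],1])
    return C+d*(z-C[2])/d[2]
def pose(q,X):
    c,s=np.cos(q[2]),np.sin(q[2]); X=np.array(X,float)
    return np.c_[q[0]+c*X[:,0]-s*X[:,1],q[1]+s*X[:,0]+c*X[:,1],X[:,2]]
def fit(X,uv,q0):
    f=lambda q:(proj(pose(q,X))-np.array(uv)).ravel()
    r=least_squares(f,q0); return r.x,np.round(r.fun,1)
E
python3 - <<'E'
from h import *
# tub: image left end = -202; image top= world +x
tub=[[-.202,.101,.09],[.167,.101,.09],[.167,-.101,.09],[-.202,-.101,.09]]
print('tub',fit(tub,[(193.5,154),(346,170),(339.5,254),(184,238.5)],[.5,0,-1.6]))
binX=[[.0785,.0725,.074],[.0785,-.0725,.074],[-.0785,-.07,.03],[-.0785,.07,.03]]
print('bin',fit(binX,[(385,198.5),(443,202.5),(434.5,267.5),(378,264)],[.5,-.3,0]))
# scoop: bottom front corners underside, grip top centre
sc=[[.068,.05,-.104],[.068,-.05,-.104]]
# rods: y=+-48,+-24,0 ; front ends
sc=[[.068,y,-.104] for y in(.048,.024,0,-.024,-.048)]
sc=[[a,b,c+.106] for a,b,c in sc]
print('scoop',fit(sc+[[0,0,.106]],[(151.5,220),(150,230.5),(147.5,241.5),(145.5,253),(142.5,263.5),(108.5,234.5)],[.5,.3,-1.6]))
for y in [(151.5,220),(150,230.5),(147.5,241.5),(145.5,253),(142.5,263.5)]: print(ray(*y,.002))
print(ray(108.5,234.5,.106),'grip')
for n,a,b in(("pinA",(270,180+6),(0,0)),):pass
T=fit(tub,[(193.5,154),(346,170),(339.5,254),(184,238.5)],[.5,0,-1.6])[0]
def totub(u,v,z):
    w=ray(u,v,z)-[T[0],T[1],0]; c,s=np.cos(T[2]),np.sin(T[2]); return np.round([(c*w[0]+s*w[1])*1e3,(-s*w[0]+c*w[1])*1e3])
for n,p in dict(pA1=(268.5,186.5),pA2=(272,223),pB1=(306.5,191.5),pB2=(307.5,227.5)).items(): print(n,totub(*p,.028+.014))
for p in[(220,189),(220,220),(272,179),(290,194),(288,209),(285,227),(304,239)]: print('chip',totub(*p,.022))
E
```

```text
tub (array([ 0.4699914 , -0.01215912, -1.65738309]), array([-0.8, -0.1,  1.5, -0.7,  0.9,  0.6, -1.6,  0.1]))
bin (array([ 0.40861345, -0.34312548, -0.05666253]), array([-1.5, -0.6,  1.3, -0.3,  0.6,  0.7, -0.4,  0.2]))
scoop (array([ 0.39356109,  0.36678167, -1.73672966]), array([ 0. ,  2.9, -0.4,  1.8,  0.1,  0.2,  0.1, -1.8,  1.1, -2.8, -0.8,
       -0.1]))
[0.43684944 0.29219551 0.002     ]
[0.41041379 0.29485393 0.002     ]
[0.38282841 0.2999432  0.002     ]
[0.35416297 0.30370763 0.002     ]
[0.32808635 0.31004264 0.002     ]
[0.39325013 0.36492073 0.106     ] grip
pA1 [-16.  49.]
pA2 [  2. -40.]
pB1 [78. 46.]
pB2 [ 89. -42.]
chip [-136.   33.]
chip [-127.  -44.]
chip [-9. 71.]
chip [39. 38.]
chip [38.  0.]
chip [ 35. -45.]
chip [ 84. -70.]
```

```bash
python3 - <<'E'
from h import *
from bench import state
from scipy.spatial.transform import Rotation as R
sc=[[.068,y,.002] for y in(.057,.0285,0,-.0285,-.057)]
q,e=fit(sc+[[0,0,.106]],[(151.5,220),(150,230.5),(147.5,241.5),(145.5,253),(142.5,263.5),(108.5,234.5)],[.5,.3,-1.6])
print(q,e, q[2]+np.pi/2)
print(proj([[q[0],q[1],.106]],"scene"))
s=state(); M=R.from_rotvec(s['ee_rot']).as_matrix(); print(M.round(3)); ty=M[:,1]
print('tool y ang',np.arctan2(ty[1],ty[0]))
print(s['tcp_pos'])
E
```

```text
[ 0.39344885  0.36680383 -1.73338679] [ 0.7 -0.7 -0.1 -0.1  0.1  0.2 -0.2 -0.1  0.4  0.8 -0.8 -0.1] -0.16259045976949849
[[171.09994098 183.44378354]]
[[ 0.897 -0.441 -0.   ]
 [-0.441 -0.897 -0.   ]
 [ 0.     0.    -1.   ]]
tool y ang -2.0275387211276374
[0.29771065 0.6057309  0.22656314]
```

>>> drive_tool(
  increments=[
    {"x": 0.4,"y": -1,"wz": -0.116},
    {"x": 0.4,"y": -1,"wz": -0.116},
    {"x": 0.4,"y": -1,"wz": -0.116},
    {"x": 0.4,"y": -1,"wz": -0.116},
    {"x": 0.4,"y": -1,"wz": -0.116},
    {"x": 0.4,"y": -1,"wz": -0.116},
    {"x": 0.4,"y": -1,"wz": -0.116},
    {"x": 0.4,"y": -1},
    {"x": 0.4,"y": -1},
    {"x": 0.4,"y": -1},
  ],
)

```text
invalid input at $.increments[0]: expected keys x, y, z, wx, wy, wz, claw
```

>>> drive_tool(
  increments=[
    {"x": 0.4,"y": -1},
    {"x": 0.39,"y": -0.95},
    {"z": -0.6},
    {"z": -0.6},
    {"x": 0},
  ],
)

```text
invalid input at $.increments[0]: expected keys x, y, z, wx, wy, wz, claw
```

```bash
cat >> h.py <<'E'
from scipy.spatial.transform import Rotation as Rt
def st():
    from bench import state
    s=state(); M=Rt.from_rotvec(s['ee_rot']).as_matrix()
    return s,M
def look(n,crops=()):
    from bench import camera
    for c in ("top","scene"):
        p=camera(c)[:,:,::-1]; cv2.imwrite(f'pics/{c}{n}.png',p)
E
python3 - <<'E'
from h import *
s,M=st(); print(s['time'],s['tcp_pos'],M.round(3),np.arctan2(M[1,0],M[0,0]))
look(1)
from bench import camera,camera_params
cv2.imwrite('pics/w1.png',camera("wrist")[:,:,::-1]); print(camera_params("wrist"))
E
```

```text
0.6 [0.29771065 0.6057309  0.22656314] [[ 0.897 -0.441 -0.   ]
 [-0.441 -0.897 -0.   ]
 [ 0.     0.    -1.   ]] -0.45674239308431785
{'fx': 358.1410015930702, 'fy': 358.1410015930702, 'cx': 278.96255083233297, 'cy': 202.8872264369244, 'tool_from_camera': array([[ 1.21035851e-03, -9.55896637e-01, -2.93700790e-01,
         7.95825252e-02],
       [ 9.99998785e-01,  1.44560279e-03, -5.83892902e-04,
         2.70033105e-04],
       [ 9.82715944e-04, -2.93699726e-01,  9.55897225e-01,
        -1.58422017e-01],
       [ 0.00000000e+00,  0.00000000e+00,  0.00000000e+00,
         1.00000000e+00]])}
```

View pics/w1.png

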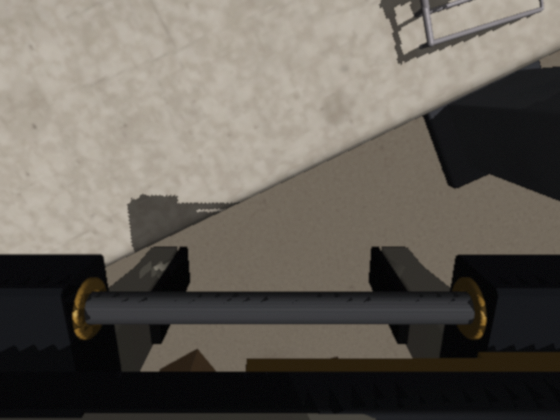

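The arm hasn't moved: both calls were refused because every key must be given. The wrist picture shows the bench edge and the scoop at the top right, around (470,20).

>>> drive_tool(
  increments=[
    {"x": 0.4,"y": -1,"z": 0,"wx": 0,"wy": 0,"wz": -0.116,"claw": 0},
    {"x": 0.4,"y": -1,"z": 0,"wx": 0,"wy": 0,"wz": -0.116,"claw": 0},
    {"x": 0.4,"y": -1,"z": 0,"wx": 0,"wy": 0,"wz": -0.116,"claw": 0},
    {"x": 0.4,"y": -1,"z": 0,"wx": 0,"wy": 0,"wz": -0.116,"claw": 0},
    {"x": 0.4,"y": -1,"z": 0,"wx": 0,"wy": 0,"wz": -0.116,"claw": 0},
    {"x": 0.4,"y": -1,"z": 0,"wx": 0,"wy": 0,"wz": -0.116,"claw": 0},
    {"x": 0.4,"y": -1,"z": 0,"wx": 0,"wy": 0,"wz": -0.116,"claw": 0},
    {"x": 0.4,"y": -1,"z": 0,"wx": 0,"wy": 0,"wz": 0,"claw": 0},
    {"x": 0.4,"y": -1,"z": 0,"wx": 0,"wy": 0,"wz": 0,"claw": 0},
    {"x": 0.4,"y": -1,"z": 0,"wx": 0,"wy": 0,"wz": 0,"claw": 0},
  ],
)

```text
time: 2.0
tcp_pos: [0.3782, 0.4046, 0.2266]
ee_rot: [-2.038, 2.391, 0.0]
wrist_force: [-0.6, -0.1, -0.2]
opening: 0.0876
```

>>> drive_tool(
  increments=[
    {"x": 0.4,"y": -1,"z": 0,"wx": 0,"wy": 0,"wz": 0,"claw": 0},
    {"x": 0.39,"y": -0.95,"z": 0,"wx": 0,"wy": 0,"wz": 0,"claw": 0},
    {"x": 0,"y": 0,"z": -0.8,"wx": 0,"wy": 0,"wz": 0,"claw": 0},
    {"x": 0,"y": 0,"z": -0.8,"wx": 0,"wy": 0,"wz": 0,"claw": 0},
    {"x": 0,"y": 0,"z": 0,"wx": 0,"wy": 0,"wz": 0,"claw": 0},
  ],
)

```text
time: 2.62
tcp_pos: [0.3928, 0.3661, 0.1924]
ee_rot: [2.033, -2.39, 0.002]
wrist_force: [0.3, -0.7, 0.8]
opening: 0.0876
```

```bash
python3 - <<'E'
from h import *
from bench import camera
s,M=st(); print(s['time'],s['tcp_pos'],M.round(3),np.arctan2(M[1,0],M[0,0]),s['joint_pos'])
cv2.imwrite('pics/w2.png',camera("wrist")[:,:,::-1])
E
```

```text
2.625 [0.39278777 0.36610346 0.19241456] [[-0.161 -0.987 -0.002]
 [-0.987  0.161 -0.003]
 [ 0.003  0.001 -1.   ]] -1.7320047054521346 [ 1.11522326e+00  1.60451240e-01 -3.39258763e-01 -4.51495996e-04
 -1.07479560e+00 -1.27621853e+00]
```

View pics/w2.png

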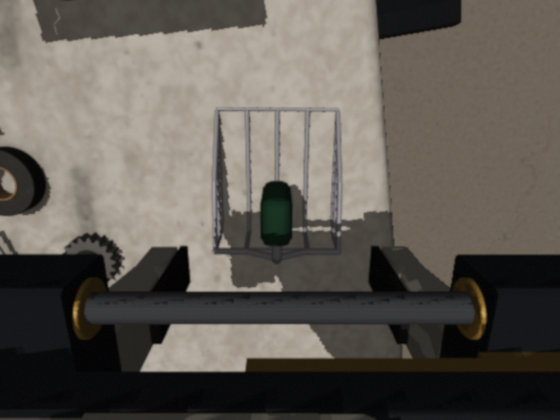

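```bash
python3 - <<'E'
from h import *
from bench import camera_params
s,M=st(); p=camera_params("wrist"); T=np.array(p['tool_from_camera'])
C=s['tcp_pos']+M@T[:3,3]; 
def wr(u,v,z):
    d=M@T[:3,:3]@np.array([(u-p['cx'])/p['fx'],(v-p['cy'])/p['fy'],1]); return C+d*(z-C[2])/d[2]
print(wr(277,183,.135),wr(277,244,.135-.0),wr(276.5,110,.002),wr(217,110,.002),wr(340,110,.002))
q=(.39345,.3668,-1.7334)
print(pose(q,[[.017,0,.135],[-.017,0,.135],[.068,0,.002]]))
E
```

```text
[0.39001915 0.34074049 0.135     ] [0.39663342 0.38139622 0.135     ] [0.3849036  0.30268992 0.002     ] [0.44052319 0.29373057 0.002     ] [0.3255286  0.31225421 0.002     ]
[[0.3906979  0.35002424 0.135     ]
 [0.3962021  0.38357576 0.135     ]
 [0.38244161 0.29969698 0.002     ]]
```

>>> drive_tool(
  increments=[
    {"x": 0.04,"y": 0.08,"z": -1,"wx": 0,"wy": 0,"wz": 0,"claw": 0},
    {"x": 0,"y": 0,"z": -1,"wx": 0,"wy": 0,"wz": 0,"claw": 0},
    {"x": 0,"y": 0,"z": -1,"wx": 0,"wy": 0,"wz": 0,"claw": 0},
    {"x": 0,"y": 0,"z": -1,"wx": 0,"wy": 0,"wz": 0,"claw": 0},
    {"x": 0,"y": 0,"z": -1,"wx": 0,"wy": 0,"wz": 0,"claw": 0},
    {"x": 0,"y": 0,"z": -0.5,"wx": 0,"wy": 0,"wz": 0,"claw": 0},
    {"x": 0,"y": 0,"z": 0,"wx": 0,"wy": 0,"wz": 0,"claw": 255},
    {"x": 0,"y": 0,"z": 0,"wx": 0,"wy": 0,"wz": 0,"claw": 255},
    {"x": 0,"y": 0,"z": 0,"wx": 0,"wy": 0,"wz": 0,"claw": 255},
    {"x": 0,"y": 0,"z": 0,"wx": 0,"wy": 0,"wz": 0,"claw": 255},
  ],
)

```text
time: 3.92
tcp_pos: [0.3945, 0.3686, 0.0851]
ee_rot: [-2.034, 2.393, 0.001]
wrist_force: [0.6, 0.0, -0.4]
opening: 0.0532
```

>>> drive_tool(
  increments=[
    {"x": 0,"y": 0,"z": 0,"wx": 0,"wy": 0,"wz": 0,"claw": 255},
    {"x": 0,"y": 0,"z": 0,"wx": 0,"wy": 0,"wz": 0,"claw": 255},
  ],
)

```text
time: 4.18
tcp_pos: [0.3944, 0.3684, 0.0847]
ee_rot: [-2.035, 2.393, 0.0]
wrist_force: [0.6, 0.3, -0.9]
opening: 0.0333
```

```bash
python3 - <<'E'
from h import *
s,M=st(); print(s['time'],s['tcp_pos'],M.round(3),s['opening'],s['wrist_force'])
E
```

```text
4.175 [0.39436725 0.36837848 0.08465938] [[-0.161 -0.987  0.   ]
 [-0.987  0.161  0.   ]
 [-0.    -0.    -1.   ]] 0.03332847891549978 [ 0.63838803  0.27711344 -0.85999099]
```

>>> drive_tool(
  increments=[
    {"x": 0,"y": 0,"z": 0,"wx": 0,"wy": 0,"wz": 0,"claw": 255},
    {"x": 0,"y": 0,"z": 0,"wx": 0,"wy": 0,"wz": 0,"claw": 255},
    {"x": 0,"y": 0,"z": 0,"wx": 0,"wy": 0,"wz": 0,"claw": 255},
  ],
)

```text
time: 4.55
tcp_pos: [0.3944, 0.3684, 0.0846]
ee_rot: [-2.035, 2.393, -0.0]
wrist_force: [0.6, -0.5, 0.2]
opening: 0.02
```

```bash
cat >> h.py <<'E'
TUB=np.array([.4700,-.0122,-1.6574]); EX,EZ=.068,.0846
def tcp_for(tx,ty,h,th,yaw=TUB[2],frame=TUB,ex=None):
    """TCP for edge at tub (tx,ty), underside height h above BENCH, fwd tilt th"""
    e=pose(frame,[[tx,ty,h]])[0]; f=np.array([np.cos(yaw),np.sin(yaw),0]); x=EX if ex is None else ex
    return e-(x*np.cos(th)-EZ*np.sin(th))*f+np.array([0,0,x*np.sin(th)+EZ*np.cos(th)])
def edge(s,M):
    e=s['tcp_pos']+M@np.array([EX,0,EZ]); w=e-[TUB[0],TUB[1],0]; c,sn=np.cos(TUB[2]),np.sin(TUB[2])
    th=-np.arcsin(M[2,0]); yaw=np.arctan2(M[1,0],M[0,0])
    return dict(tubx=round(1e3*(c*w[0]+sn*w[1]),1),tuby=round(1e3*(-sn*w[0]+c*w[1]),1),h=round(1e3*e[2],1),tilt=round(th,3),yaw=round(yaw,3),tcp=s['tcp_pos'].round(4),F=s['wrist_force'].round(1),t=round(s['time'],2),op=round(s['opening'],4))
def plan(p,way,yaw=TUB[2],frame=TUB,th0=0.,ty=.003):
    """p cmd start; way list of (tx,h,th,rows)"""
    for tx,h,th,n in way:
        q=tcp_for(tx,ty,h,th,yaw,frame); d=(q-p)/.02/n; w=(th-th0)/(np.pi/2)/n
        print((tx,h,th),'rows',n,'xyz',d.round(3),'w',round(w*np.sin(-yaw),4),round(w*np.cos(yaw),4),'->',q.round(4)); p=q;th0=th
    return p
E
python3 - <<'E'
from h import *
p=np.array([.3946,.3686,.085]); print(tcp_for(-.05,.003,.12,.2),tcp_for(-.05,.003,.015,.2)); 
E
```

```text
[0.48162421 0.08700345 0.21642315] [0.48162421 0.08700345 0.11142315]
```

>>> drive_tool(
  increments=[
    {"x": 0,"y": 0,"z": 0.5,"wx": 0,"wy": 0,"wz": 0,"claw": 255},
    {"x": 0,"y": 0,"z": 1,"wx": 0,"wy": 0,"wz": 0,"claw": 255},
    {"x": 0,"y": 0,"z": 1,"wx": 0,"wy": 0,"wz": 0,"claw": 255},
    {"x": 0,"y": 0,"z": 1,"wx": 0,"wy": 0,"wz": 0,"claw": 255},
    {"x": 0,"y": 0,"z": 1,"wx": 0,"wy": 0,"wz": 0,"claw": 255},
    {"x": 0,"y": 0,"z": 1,"wx": 0,"wy": 0,"wz": 0,"claw": 255},
    {"x": 0,"y": 0,"z": 0.5,"wx": 0,"wy": 0,"wz": 0,"claw": 255},
  ],
)

```text
time: 5.42
tcp_pos: [0.3943, 0.3685, 0.2058]
ee_rot: [-2.034, 2.393, 0.001]
wrist_force: [-0.1, 0.4, -3.2]
opening: 0.0199
```

```bash
python3 - <<'E'
from h import *
from bench import camera
s,M=st(); print(edge(s,M)); cv2.imwrite('pics/w3.png',camera("wrist")[:,:,::-1])
E
```

```text
{'tubx': np.float64(-305.1), 'tuby': np.float64(-113.4), 'h': np.float64(121.2), 'tilt': np.float64(0.001), 'yaw': np.float64(-1.732), 'tcp': array([0.3943, 0.3685, 0.2058]), 'F': array([-0.1,  0.4, -3.2]), 't': 5.42, 'op': 0.0199}
```

View pics/w3.png

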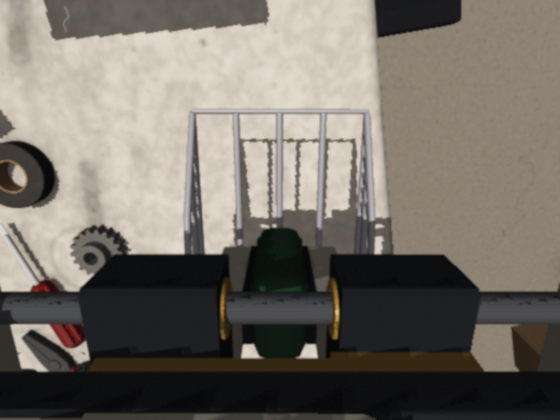

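```bash
cat >> h.py <<'E'
def edge_tool(v,z=.0831,u=278.5):
    from bench import camera_params
    p=camera_params("wrist"); T=np.array(p['tool_from_camera'])
    d=T[:3,:3]@np.array([(u-p['cx'])/p['fx'],(v-p['cy'])/p['fy'],1]); C=T[:3,3]; return C+d*(z-C[2])/d[2]
E
python3 -c "
from h import *
print(edge_tool(111.),edge_tool(112),[edge_tool(111,u=u) for u in(191,370)])
plan(np.array([.3946,.3686,.205]),[(-.05,.12,.1,14)])"
```

```text
[ 0.06832179 -0.000203    0.0831    ] [ 0.06768712 -0.00020247  0.0831    ] [array([ 0.06825311, -0.05742188,  0.0831    ]), array([0.06839361, 0.0596371 , 0.0831    ])]
(-0.05, 0.12, 0.1) rows 14 xyz [ 0.314 -0.972  0.021] w 0.0045 -0.0004 -> [0.4824 0.0963 0.211 ]
```

>>> drive_tool(
  increments=[
    {"x": 0.29,"y": -0.94,"z": 0.08,"wx": 0,"wy": 0,"wz": 0.012,"claw": 255},
    {"x": 0.29,"y": -0.94,"z": 0.08,"wx": 0,"wy": 0,"wz": 0.012,"claw": 255},
    {"x": 0.29,"y": -0.94,"z": 0.08,"wx": 0,"wy": 0,"wz": 0.012,"claw": 255},
    {"x": 0.29,"y": -0.94,"z": 0.08,"wx": 0,"wy": 0,"wz": 0.012,"claw": 255},
    {"x": 0.29,"y": -0.94,"z": 0.08,"wx": 0,"wy": 0,"wz": 0,"claw": 255},
    {"x": 0.29,"y": -0.94,"z": 0.08,"wx": 0,"wy": 0,"wz": 0,"claw": 255},
    {"x": 0.29,"y": -0.94,"z": 0.09,"wx": 0,"wy": 0,"wz": 0,"claw": 255},
    {"x": 0.29,"y": -0.94,"z": 0,"wx": 0,"wy": 0,"wz": 0,"claw": 255},
    {"x": 0.29,"y": -0.94,"z": 0,"wx": 0,"wy": 0,"wz": 0,"claw": 255},
    {"x": 0.29,"y": -0.94,"z": 0,"wx": 0,"wy": 0,"wz": 0,"claw": 255},
  ],
)

```text
time: 6.72
tcp_pos: [0.4526, 0.179, 0.2159]
ee_rot: [2.124, -2.315, -0.0]
wrist_force: [0.8, 0.4, -3.1]
opening: 0.02
```

>>> drive_tool(
  increments=[
    {"x": 0.29,"y": -0.94,"z": 0,"wx": 0.0254,"wy": -0.0022,"wz": 0,"claw": 255},
    {"x": 0.29,"y": -0.94,"z": 0,"wx": 0.0254,"wy": -0.0022,"wz": 0,"claw": 255},
    {"x": 0.29,"y": -0.94,"z": 0,"wx": 0.0254,"wy": -0.0022,"wz": 0,"claw": 255},
    {"x": 0.29,"y": -0.94,"z": 0,"wx": 0.0254,"wy": -0.0022,"wz": 0,"claw": 255},
    {"x": 0.29,"y": -0.94,"z": 0,"wx": 0.0254,"wy": -0.0022,"wz": 0,"claw": 255},
    {"x": 0,"y": 0,"z": 0,"wx": 0,"wy": 0,"wz": 0,"claw": 255},
  ],
)

```text
time: 7.48
tcp_pos: [0.4817, 0.0842, 0.2159]
ee_rot: [-2.016, 2.204, 0.202]
wrist_force: [-0.1, -0.8, -2.0]
opening: 0.0201
```

```bash
python3 - <<'E'
from h import *
from bench import camera
s,M=st(); print(edge(s,M),s['joint_pos'].round(2)); cv2.imwrite('pics/w4.png',camera("wrist")[:,:,::-1])
E
```

```text
{'tubx': np.float64(-47.3), 'tuby': np.float64(3.2), 'h': np.float64(119.4), 'tilt': np.float64(0.2), 'yaw': np.float64(-1.66), 'tcp': array([0.4817, 0.0842, 0.2159]), 'F': array([-0.1, -0.8, -2. ]), 't': 7.47, 'op': 0.0201} [ 0.43  0.04 -0.36 -0.2  -1.08 -0.43]
```

View pics/w4.png

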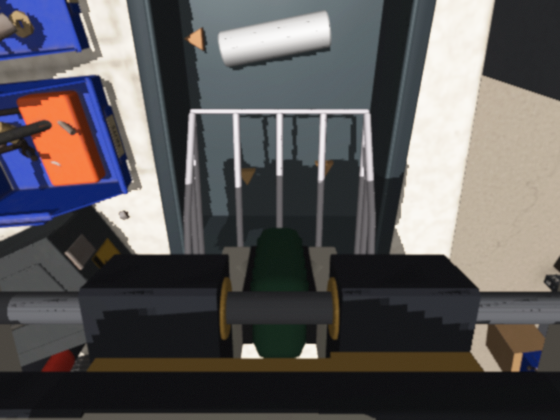

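>>> drive_tool(
  increments=[
    {"x": 0,"y": 0.1,"z": -1,"wx": 0,"wy": 0,"wz": 0,"claw": 255},
    {"x": 0,"y": 0,"z": -1,"wx": 0,"wy": 0,"wz": 0,"claw": 255},
    {"x": 0,"y": 0,"z": -1,"wx": 0,"wy": 0,"wz": 0,"claw": 255},
    {"x": 0,"y": 0,"z": -1,"wx": 0,"wy": 0,"wz": 0,"claw": 255},
    {"x": 0,"y": 0,"z": -0.6,"wx": 0,"wy": 0,"wz": 0,"claw": 255},
    {"x": 0,"y": 0,"z": -0.3,"wx": 0,"wy": 0,"wz": 0,"claw": 255},
    {"x": 0,"y": 0,"z": 0,"wx": 0,"wy": 0,"wz": 0,"claw": 255},
    {"x": 0,"y": 0,"z": 0,"wx": 0,"wy": 0,"wz": 0,"claw": 255},
  ],
)

```text
time: 8.52
tcp_pos: [0.4818, 0.0885, 0.1186]
ee_rot: [-2.019, 2.2, 0.202]
wrist_force: [-0.8, -0.8, -4.4]
opening: 0.0201
```

```bash
python3 - <<'E'
from h import *
from bench import camera
s,M=st(); print(edge(s,M)); cv2.imwrite('pics/w5.png',camera("wrist")[:,:,::-1]); look(5)
E
```

```text
{'tubx': np.float64(-51.6), 'tuby': np.float64(3.2), 'h': np.float64(22.2), 'tilt': np.float64(0.201), 'yaw': np.float64(-1.657), 'tcp': array([0.4818, 0.0885, 0.1186]), 'F': array([-0.8, -0.8, -4.4]), 't': 8.53, 'op': 0.0201}
```

View pics/w5.png

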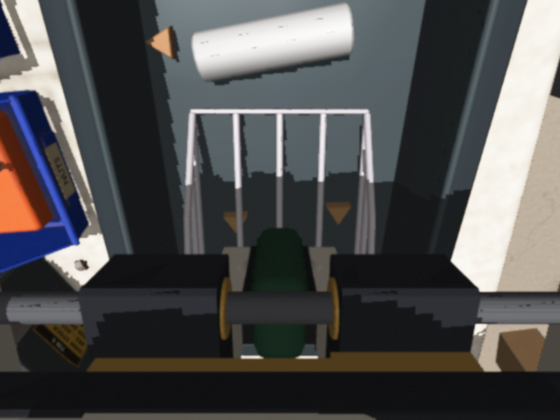

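```bash
python3 - <<'E'
from h import *
plan(np.array([.4818,.0885,.1186]),[(-.050,.0155,.2,2),(-.01,.0155,.2,4),(.03,.0155,.05,4)],th0=.2)
E
```

```text
(-0.05, 0.0155, 0.2) rows 2 xyz [-0.004 -0.037 -0.167] w 0.0 -0.0 -> [0.4816 0.087  0.1119]
(-0.01, 0.0155, 0.2) rows 4 xyz [-0.043 -0.498  0.   ] w 0.0 -0.0 -> [0.4782 0.0472 0.1119]
(0.03, 0.0155, 0.05) rows 4 xyz [-0.028 -0.326 -0.107] w -0.0238 0.0021 -> [0.4759 0.0211 0.1034]
```

>>> drive_tool(
  increments=[
    {"x": 0,"y": -0.05,"z": -0.2,"wx": 0,"wy": 0,"wz": 0,"claw": 255},
    {"x": 0,"y": 0,"z": -0.12,"wx": 0,"wy": 0,"wz": 0,"claw": 255},
    {"x": 0,"y": 0,"z": 0,"wx": 0,"wy": 0,"wz": 0,"claw": 255},
  ],
)

```text
time: 9.05
tcp_pos: [0.4811, 0.0872, 0.1112]
ee_rot: [-2.02, 2.202, 0.203]
wrist_force: [0.0, 0.1, -2.6]
opening: 0.0196
```

```bash
python3 - <<'E'
from h import *
s,M=st(); print(edge(s,M))
E
```

```text
{'tubx': np.float64(-50.2), 'tuby': np.float64(2.4), 'h': np.float64(14.8), 'tilt': np.float64(0.2), 'yaw': np.float64(-1.657), 'tcp': array([0.4811, 0.0872, 0.1112]), 'F': array([ 0. ,  0.1, -2.6]), 't': 9.05, 'op': 0.0196}
```

>>> drive_tool(
  increments=[
    {"x": -0.04,"y": -0.5,"z": 0.02,"wx": 0,"wy": 0,"wz": 0,"claw": 255},
    {"x": -0.04,"y": -0.5,"z": 0.02,"wx": 0,"wy": 0,"wz": 0,"claw": 255},
    {"x": -0.04,"y": -0.5,"z": 0,"wx": 0,"wy": 0,"wz": 0,"claw": 255},
    {"x": -0.04,"y": -0.5,"z": 0,"wx": 0,"wy": 0,"wz": 0,"claw": 255},
    {"x": -0.03,"y": -0.33,"z": -0.1,"wx": -0.024,"wy": 0.002,"wz": 0,"claw": 255},
    {"x": -0.03,"y": -0.33,"z": -0.11,"wx": -0.024,"wy": 0.002,"wz": 0,"claw": 255},
    {"x": -0.03,"y": -0.33,"z": -0.11,"wx": -0.024,"wy": 0.002,"wz": 0,"claw": 255},
    {"x": -0.03,"y": -0.33,"z": -0.11,"wx": -0.024,"wy": 0.002,"wz": 0,"claw": 255},
    {"x": 0,"y": 0,"z": 0,"wx": 0,"wy": 0,"wz": 0,"claw": 255},
  ],
)

```text
time: 10.18
tcp_pos: [0.4754, 0.0207, 0.1035]
ee_rot: [-2.1, 2.288, 0.051]
wrist_force: [-0.8, -0.5, -3.0]
opening: 0.0197
```

```bash
python3 - <<'E'
from h import *
from bench import camera
s,M=st(); print(edge(s,M)); cv2.imwrite('pics/w6.png',camera("wrist")[:,:,::-1])
E
```

```text
{'tubx': np.float64(30.6), 'tuby': np.float64(2.5), 'h': np.float64(15.7), 'tilt': np.float64(0.049), 'yaw': np.float64(-1.656), 'tcp': array([0.4754, 0.0207, 0.1035]), 'F': array([-0.8, -0.5, -3. ]), 't': 10.18, 'op': 0.0197}
```

View pics/w6.png

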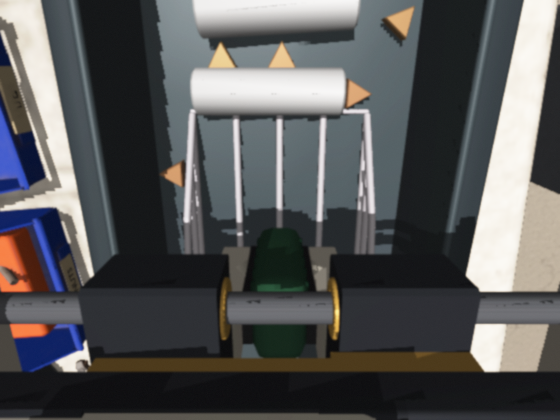

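>>> drive_tool(
  increments=[
    {"x": -0.04,"y": -0.4,"z": 0,"wx": 0,"wy": 0,"wz": 0,"claw": 255},
    {"x": -0.04,"y": -0.4,"z": 0,"wx": 0,"wy": 0,"wz": 0,"claw": 255},
    {"x": -0.04,"y": -0.4,"z": 0,"wx": 0,"wy": 0,"wz": 0,"claw": 255},
    {"x": -0.03,"y": -0.4,"z": 0,"wx": 0,"wy": 0,"wz": 0,"claw": 255},
    {"x": -0.03,"y": -0.3,"z": 0,"wx": 0,"wy": 0,"wz": 0,"claw": 255},
    {"x": 0,"y": 0,"z": 0,"wx": 0,"wy": 0,"wz": 0,"claw": 255},
  ],
)

```text
time: 10.98
tcp_pos: [0.472, -0.0177, 0.1038]
ee_rot: [-2.099, 2.289, 0.051]
wrist_force: [0.3, -0.0, -3.5]
opening: 0.0196
```

```bash
python3 - <<'E'
from h import *
from bench import camera
s,M=st(); print(edge(s,M)); cv2.imwrite('pics/w7.png',camera("wrist")[:,:,::-1])
E
```

```text
{'tubx': np.float64(69.1), 'tuby': np.float64(2.5), 'h': np.float64(16.0), 'tilt': np.float64(0.048), 'yaw': np.float64(-1.657), 'tcp': array([ 0.472 , -0.0177,  0.1038]), 'F': array([ 0.3, -0. , -3.5]), 't': 10.97, 'op': 0.0196}
```

View pics/w7.png

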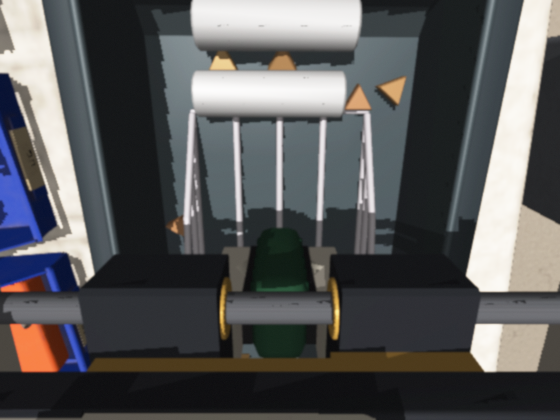

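>>> drive_tool(
  increments=[
    {"x": -0.02,"y": -0.3,"z": -0.02,"wx": 0,"wy": 0,"wz": 0,"claw": 255},
    {"x": -0.03,"y": -0.3,"z": -0.01,"wx": 0,"wy": 0,"wz": 0,"claw": 255},
    {"x": -0.03,"y": -0.3,"z": 0,"wx": 0,"wy": 0,"wz": 0,"claw": 255},
    {"x": -0.02,"y": -0.3,"z": 0,"wx": 0,"wy": 0,"wz": 0,"claw": 255},
    {"x": 0,"y": 0,"z": 0,"wx": 0,"wy": 0,"wz": 0,"claw": 255},
  ],
)

```text
time: 11.65
tcp_pos: [0.4699, -0.0417, 0.1031]
ee_rot: [-2.098, 2.289, 0.051]
wrist_force: [-0.4, 0.3, -4.6]
opening: 0.0201
```

```bash
python3 - <<'E'
from h import *
from bench import camera
s,M=st(); print(edge(s,M)); cv2.imwrite('pics/w8.png',camera("wrist")[:,:,::-1])
E
```

```text
{'tubx': np.float64(93.2), 'tuby': np.float64(2.4), 'h': np.float64(15.3), 'tilt': np.float64(0.049), 'yaw': np.float64(-1.658), 'tcp': array([ 0.4699, -0.0417,  0.1031]), 'F': array([-0.4,  0.3, -4.6]), 't': 11.65, 'op': 0.0201}
```

View pics/w8.png

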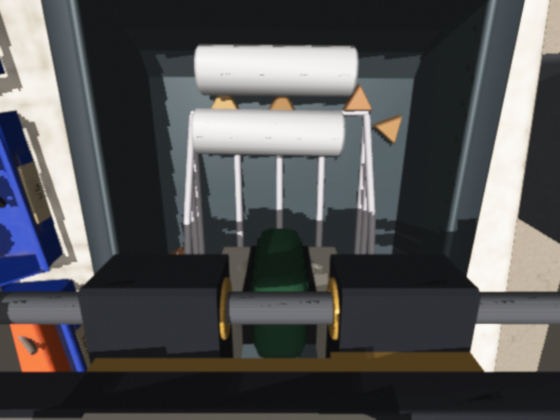

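```bash
python3 - <<'E'
from h import *
plan(np.array([.4699,-.0417,.1031]),[(.116,.0155,0,4),(.124,.0185,-.02,2),(.131,.0265,-.08,2),(.1365,.0365,-.16,2),(.1405,.0465,-.22,2),(.1445,.0665,-.28,3),(.147,.0865,-.3,3)],th0=.05,ty=.0025)
E
```

```text
(0.116, 0.0155, 0) rows 4 xyz [-0.02  -0.232 -0.038] w -0.0079 0.0007 -> [ 0.4683 -0.0602  0.1001]
(0.124, 0.0185, -0.02) rows 2 xyz [-0.014 -0.157  0.041] w -0.0063 0.0006 -> [ 0.4678 -0.0665  0.1017]
(0.131, 0.0265, -0.08) rows 2 xyz [-0.005 -0.053  0.092] w -0.019 0.0017 -> [ 0.4676 -0.0687  0.1054]
(0.1365, 0.0365, -0.16) rows 2 xyz [0.001 0.014 0.095] w -0.0254 0.0022 -> [ 0.4677 -0.0681  0.1092]
(0.1405, 0.0465, -0.22) rows 2 xyz [0.    0.005 0.126] w -0.019 0.0017 -> [ 0.4677 -0.0679  0.1142]
(0.1445, 0.0665, -0.28) rows 3 xyz [-0.    -0.002  0.247] w -0.0127 0.0011 -> [ 0.4677 -0.068   0.129 ]
(0.147, 0.0865, -0.3) rows 3 xyz [-0.002 -0.021  0.304] w -0.0042 0.0004 -> [ 0.4676 -0.0692  0.1472]
```

>>> drive_tool(
  increments=[
    {"x": -0.02,"y": -0.23,"z": -0.04,"wx": -0.008,"wy": 0.0007,"wz": 0,"claw": 255},
    {"x": -0.02,"y": -0.23,"z": -0.04,"wx": -0.008,"wy": 0.0007,"wz": 0,"claw": 255},
    {"x": -0.02,"y": -0.23,"z": -0.03,"wx": -0.008,"wy": 0.0007,"wz": 0,"claw": 255},
    {"x": -0.02,"y": -0.23,"z": -0.03,"wx": -0.008,"wy": 0.0007,"wz": 0,"claw": 255},
    {"x": 0,"y": 0,"z": 0,"wx": 0,"wy": 0,"wz": 0,"claw": 255},
  ],
)

```text
time: 12.32
tcp_pos: [0.4683, -0.0597, 0.1002]
ee_rot: [2.123, -2.313, 0.002]
wrist_force: [-0.8, 1.4, -6.6]
opening: 0.0196
```

```bash
python3 - <<'E'
from h import *
from bench import camera
s,M=st(); print(edge(s,M)); cv2.imwrite('pics/w9.png',camera("wrist")[:,:,::-1])
E
```

```text
{'tubx': np.float64(115.7), 'tuby': np.float64(2.4), 'h': np.float64(15.8), 'tilt': np.float64(-0.002), 'yaw': np.float64(-1.657), 'tcp': array([ 0.4683, -0.0597,  0.1002]), 'F': array([-0.8,  1.4, -6.6]), 't': 12.32, 'op': 0.0196}
```

View pics/w9.png

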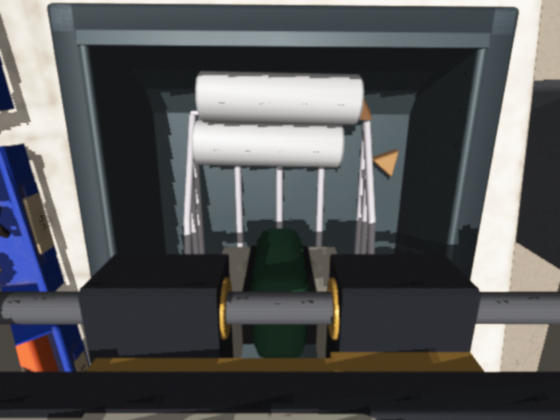

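>>> drive_tool(
  increments=[
    {"x": -0.01,"y": -0.16,"z": 0.04,"wx": -0.006,"wy": 0.0005,"wz": 0,"claw": 255},
    {"x": -0.01,"y": -0.16,"z": 0.04,"wx": -0.006,"wy": 0.0005,"wz": 0,"claw": 255},
    {"x": -0.01,"y": -0.05,"z": 0.09,"wx": -0.019,"wy": 0.0017,"wz": 0,"claw": 255},
    {"x": -0.01,"y": -0.05,"z": 0.09,"wx": -0.019,"wy": 0.0017,"wz": 0,"claw": 255},
    {"x": 0,"y": 0,"z": 0,"wx": 0,"wy": 0,"wz": 0,"claw": 255},
  ],
)

```text
time: 13.0
tcp_pos: [0.4676, -0.0678, 0.1056]
ee_rot: [2.084, -2.269, 0.084]
wrist_force: [-0.9, -0.2, -7.4]
opening: 0.02
```

```bash
python3 - <<'E'
from h import *
from bench import camera
s,M=st(); print(edge(s,M)); cv2.imwrite('pics/w10.png',camera("wrist")[:,:,::-1])
E
```

```text
{'tubx': np.float64(130.2), 'tuby': np.float64(2.5), 'h': np.float64(26.7), 'tilt': np.float64(-0.081), 'yaw': np.float64(-1.656), 'tcp': array([ 0.4676, -0.0678,  0.1056]), 'F': array([-0.9, -0.2, -7.4]), 't': 13.0, 'op': 0.02}
```

View pics/w10.png

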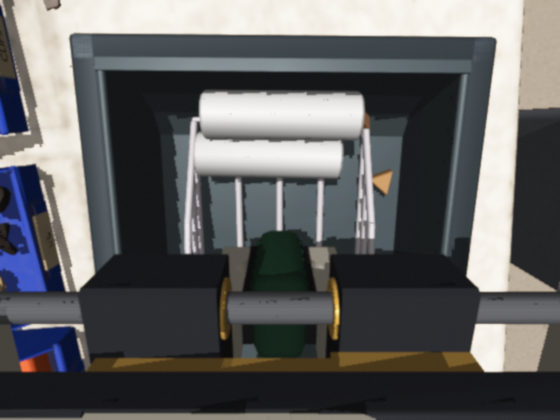

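```bash
python3 - <<'E'
from h import *
plan(np.array([.4676,-.0678,.1056]),[(.137,.0315,-.18,4),(.1435,.0425,-.25,3),(.148,.0565,-.30,3),(.150,.0765,-.33,4)],th0=-.081,ty=.0025)
E
```

```text
(0.137, 0.0315, -0.18) rows 4 xyz [ 0.002  0.008 -0.038] w -0.0157 0.0014 -> [ 0.4677 -0.0672  0.1026]
(0.1435, 0.0425, -0.25) rows 3 xyz [-0.002 -0.029  0.085] w -0.0148 0.0013 -> [ 0.4676 -0.0689  0.1076]
(0.148, 0.0565, -0.3) rows 3 xyz [-0.002 -0.022  0.16 ] w -0.0106 0.0009 -> [ 0.4675 -0.0702  0.1172]
(0.15, 0.0765, -0.33) rows 4 xyz [-0.    -0.003  0.216] w -0.0048 0.0004 -> [ 0.4675 -0.0705  0.1345]
```

```bash
python3 - <<'E'
from h import *
plan(np.array([.4676,-.0678,.1056]),[(.139,.0365,-.18,4),(.1445,.0465,-.25,3),(.148,.0585,-.30,3),(.150,.0785,-.33,4)],th0=-.081,ty=.0025)
E
```

```text
(0.139, 0.0365, -0.18) rows 4 xyz [-0.    -0.017  0.024] w -0.0157 0.0014 -> [ 0.4676 -0.0692  0.1076]
(0.1445, 0.0465, -0.25) rows 3 xyz [-0.001 -0.012  0.068] w -0.0148 0.0013 -> [ 0.4675 -0.0699  0.1116]
(0.148, 0.0585, -0.3) rows 3 xyz [-0.001 -0.006  0.126] w -0.0106 0.0009 -> [ 0.4675 -0.0702  0.1192]
(0.15, 0.0785, -0.33) rows 4 xyz [-0.    -0.003  0.216] w -0.0048 0.0004 -> [ 0.4675 -0.0705  0.1365]
```

>>> drive_tool(
  increments=[
    {"x": 0,"y": -0.02,"z": 0.02,"wx": -0.016,"wy": 0.0014,"wz": 0,"claw": 255},
    {"x": 0,"y": -0.02,"z": 0.03,"wx": -0.016,"wy": 0.0014,"wz": 0,"claw": 255},
    {"x": 0,"y": -0.02,"z": 0.03,"wx": -0.016,"wy": 0.0014,"wz": 0,"claw": 255},
    {"x": 0,"y": -0.02,"z": 0.03,"wx": -0.016,"wy": 0.0014,"wz": 0,"claw": 255},
    {"x": 0,"y": 0,"z": 0,"wx": 0,"wy": 0,"wz": 0,"claw": 255},
  ],
)

```text
time: 13.68
tcp_pos: [0.4684, -0.0689, 0.108]
ee_rot: [2.031, -2.211, 0.186]
wrist_force: [1.0, 4.5, -4.8]
opening: 0.02
```

```bash
python3 - <<'E'
from h import *
from bench import camera
s,M=st(); print(edge(s,M),s['torque']); cv2.imwrite('pics/w11.png',camera("wrist")[:,:,::-1])
E
```

```text
{'tubx': np.float64(138.8), 'tuby': np.float64(3.6), 'h': np.float64(37.1), 'tilt': np.float64(-0.182), 'yaw': np.float64(-1.656), 'tcp': array([ 0.4684, -0.0689,  0.108 ]), 'F': array([ 1. ,  4.5, -4.8]), 't': 13.68, 'op': 0.02} [ 2.53386045 -0.41467484 -0.02685233]
```

View pics/w11.png

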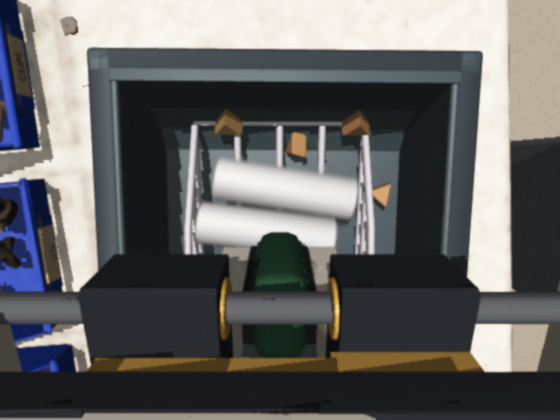

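>>> drive_tool(
  increments=[
    {"x": 0.01,"y": 0.1,"z": 0.1,"wx": -0.01,"wy": 0.001,"wz": 0,"claw": 255},
    {"x": 0.02,"y": 0.3,"z": 0.3,"wx": -0.01,"wy": 0.001,"wz": 0,"claw": 255},
    {"x": 0.02,"y": 0.3,"z": 0.4,"wx": -0.01,"wy": 0.001,"wz": 0,"claw": 255},
    {"x": 0.02,"y": 0.2,"z": 0.4,"wx": -0.01,"wy": 0.001,"wz": 0,"claw": 255},
    {"x": 0,"y": 0,"z": 0,"wx": 0,"wy": 0,"wz": 0,"claw": 255},
  ],
)

```text
time: 14.35
tcp_pos: [0.4698, -0.0506, 0.1325]
ee_rot: [1.997, -2.174, 0.246]
wrist_force: [-0.1, 0.7, -8.3]
opening: 0.0199
```

```bash
python3 - <<'E'
from h import *
from bench import camera
s,M=st(); print(edge(s,M),s['torque']); cv2.imwrite('pics/w12.png',camera("wrist")[:,:,::-1])
E
```

```text
{'tubx': np.float64(124.7), 'tuby': np.float64(3.3), 'h': np.float64(66.8), 'tilt': np.float64(-0.244), 'yaw': np.float64(-1.656), 'tcp': array([ 0.4698, -0.0506,  0.1325]), 'F': array([-0.1,  0.7, -8.3]), 't': 14.35, 'op': 0.0199} [ 1.55537219 -0.19212203  0.0032051 ]
```

View pics/w12.png

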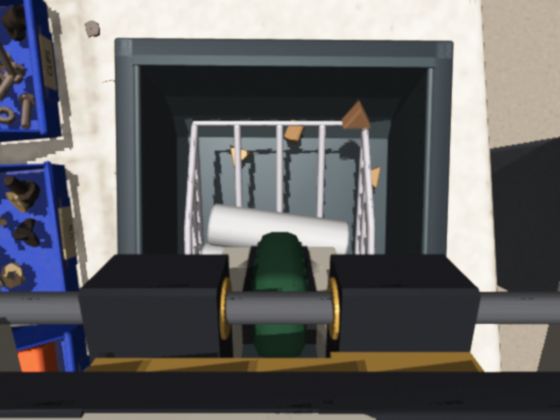

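>>> drive_tool(
  increments=[
    {"x": 0.5,"y": 0,"z": 0.3,"wx": -0.02,"wy": 0.002,"wz": 0,"claw": 255},
    {"x": -0.8,"y": 0,"z": -0.2,"wx": -0.02,"wy": 0.002,"wz": 0,"claw": 255},
    {"x": 0.8,"y": 0,"z": 0.4,"wx": -0.02,"wy": 0.002,"wz": 0,"claw": 255},
    {"x": -0.8,"y": 0,"z": -0.4,"wx": 0,"wy": 0,"wz": 0,"claw": 255},
    {"x": 0.3,"y": 0,"z": 0.3,"wx": 0,"wy": 0,"wz": 0,"claw": 255},
    {"x": 0,"y": 0,"z": 0,"wx": 0,"wy": 0,"wz": 0,"claw": 255},
  ],
)

```text
time: 15.15
tcp_pos: [0.4709, -0.0509, 0.1405]
ee_rot: [1.943, -2.117, 0.332]
wrist_force: [-0.6, 0.1, -7.3]
opening: 0.02
```

```bash
python3 - <<'E'
from h import *
from bench import camera
s,M=st(); print(edge(s,M),s['torque']); cv2.imwrite('pics/w13.png',camera("wrist")[:,:,::-1]);look(13)
E
```

```text
{'tubx': np.float64(130.8), 'tuby': np.float64(4.3), 'h': np.float64(83.3), 'tilt': np.float64(-0.339), 'yaw': np.float64(-1.656), 'tcp': array([ 0.4709, -0.0509,  0.1405]), 'F': array([-0.6,  0.1, -7.3]), 't': 15.15, 'op': 0.02} [ 2.08907208 -0.31064341  0.02807369]
```

View pics/w13.png

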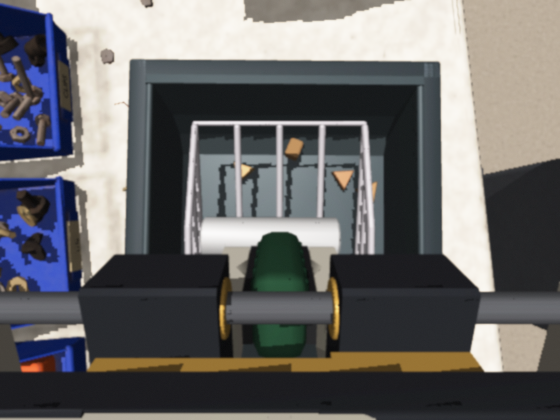

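```bash
python3 - <<'E'
import cv2
a=cv2.imread('pics/top13.png')[140:290,170:470]; b=cv2.imread('pics/scene13.png')[120:360,140:440]
cv2.imwrite('pics/z13.png',cv2.resize(a,None,fx=2.6,fy=2.6,interpolation=cv2.INTER_CUBIC)); cv2.imwrite('pics/s13.png',cv2.resize(b,None,fx=2.5,fy=2.5,interpolation=cv2.INTER_CUBIC))
E
```

```text
(no output)
```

View pics/z13.png

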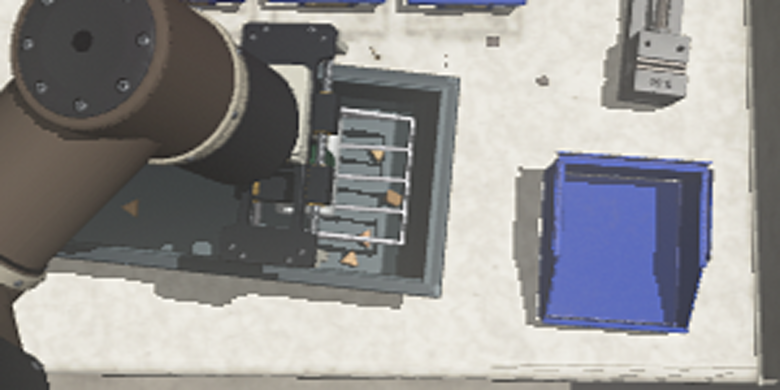

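View pics/s13.png

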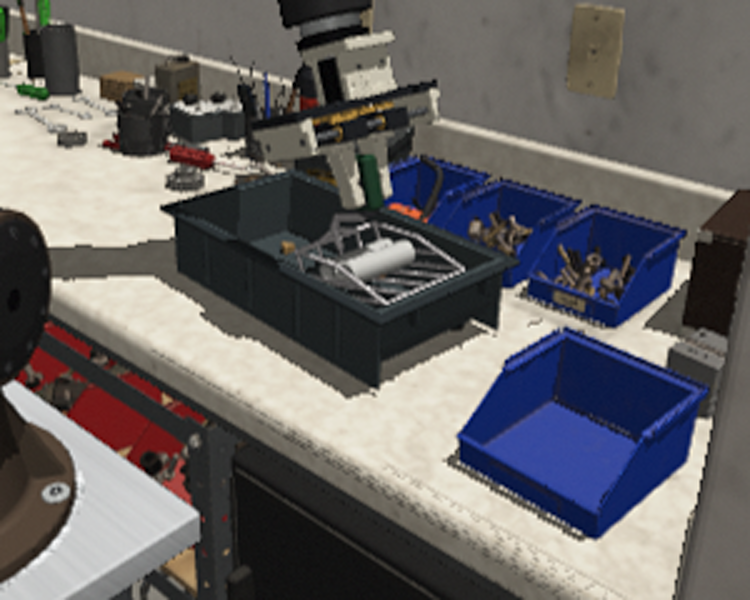

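```bash
cat >> h.py <<'E'
def droop(v):
    from bench import camera_params
    from scipy.optimize import brentq
    p=camera_params("wrist"); T=np.linalg.inv(np.array(p['tool_from_camera']))
    def row(f):
        c,s=np.cos(f),np.sin(f); x,z=EX,.0831+.0188
        X=np.array([x*c-z*s,0,x*s+z*c-.0188,1]); Y=T@X; return p['fy']*Y[1]/Y[2]+p['cy']
    return brentq(lambda f:row(f)-v,-.4,.4)
BIN=np.array([.4086,-.3431,-.0567])
E
python3 - <<'E'
from h import *
print(droop(111),droop(123))
b=pose(BIN,[[.003,.02,0]])[0]; print(b)
EX0=EX
d=droop(123)-droop(111)
# effective edge in tool frame incl droop
c,s=np.cos(d),np.sin(d); ex,ez=.068*c-.1034*s,.068*s+.1034*c-.0188
print(d,ex,ez)
yaw=-1.656
f=np.array([np.cos(yaw),np.sin(yaw),0])
def tcp(e,h,thn):
    return np.array([b[0],b[1],h])*[1,1,1]+0*e-(ex*np.cos(thn)-ez*np.sin(thn))*f+np.array([0,0,ex*np.sin(thn)+ez*np.cos(thn)])
p=np.array([.4709,-.0509,.1405])
for h,th in[(.145,-.339),(.12,-.1),(.09,.1),(.075,.3),(.07,.5)]:
    q=tcp(0,h,th); print(h,th,q.round(4),((q-p)/.02).round(2)); p=q
E
```

```text
-0.004063603023100293 0.07338028225864882
[ 0.41272857 -0.32330215  0.        ]
0.07744388528174911 0.05979648931097999 0.08955100306910804
0.145 -0.339 [ 0.4201 -0.2374  0.2096] [-2.54 -9.33  3.45]
0.12 -0.1 [ 0.4186 -0.2551  0.2031] [-0.08 -0.88 -0.32]
0.09 0.1 [ 0.417  -0.2729  0.1851] [-0.08 -0.89 -0.9 ]
0.075 0.3 [ 0.4153 -0.2928  0.1782] [-0.08 -0.99 -0.34]
0.07 0.5 [ 0.4135 -0.3138  0.1773] [-0.09 -1.05 -0.05]
```

>>> drive_tool(
  increments=[
    {"x": 0,"y": 0,"z": 0.3,"wx": 0,"wy": 0,"wz": 0,"claw": 255},
    {"x": 0,"y": 0,"z": 0.6,"wx": 0,"wy": 0,"wz": 0,"claw": 255},
    {"x": 0,"y": 0,"z": 0.8,"wx": 0,"wy": 0,"wz": 0,"claw": 255},
    {"x": 0,"y": 0,"z": 0.8,"wx": 0,"wy": 0,"wz": 0,"claw": 255},
    {"x": 0,"y": 0,"z": 0.5,"wx": 0,"wy": 0,"wz": 0,"claw": 255},
    {"x": 0,"y": 0,"z": 0.2,"wx": 0,"wy": 0,"wz": 0,"claw": 255},
    {"x": 0,"y": 0,"z": 0,"wx": 0,"wy": 0,"wz": 0,"claw": 255},
  ],
)

```text
time: 16.18
tcp_pos: [0.469, -0.0514, 0.2038]
ee_rot: [1.942, -2.116, 0.33]
wrist_force: [1.3, 1.0, -7.9]
opening: 0.0195
```

```bash
python3 - <<'E'
from h import *
from bench import camera
s,M=st(); print(edge(s,M),s['joint_pos'].round(2)); cv2.imwrite('pics/w14.png',camera("wrist")[:,:,::-1]);look(14)
b=cv2.imread('pics/scene14.png')[60:300,180:480]
cv2.imwrite('pics/s14.png',cv2.resize(b,None,fx=2.5,fy=2.5,interpolation=cv2.INTER_CUBIC))
E
```

```text
{'tubx': np.float64(131.4), 'tuby': np.float64(2.4), 'h': np.float64(146.6), 'tilt': np.float64(-0.339), 'yaw': np.float64(-1.656), 'tcp': array([ 0.469 , -0.0514,  0.2038]), 'F': array([ 1.3,  1. , -7.9]), 't': 16.18, 'op': 0.0195} [ 0.54  0.08 -0.58  0.3  -1.14 -0.78]
```

View pics/w14.png

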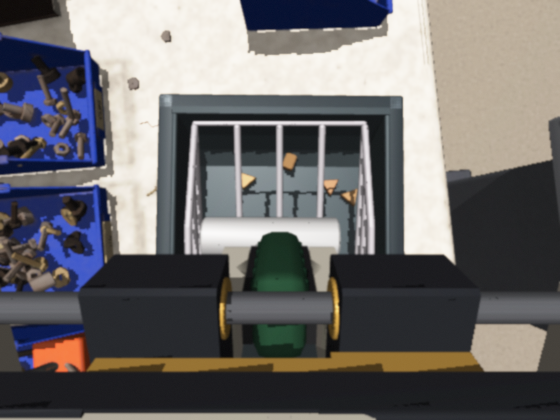

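View pics/s14.png

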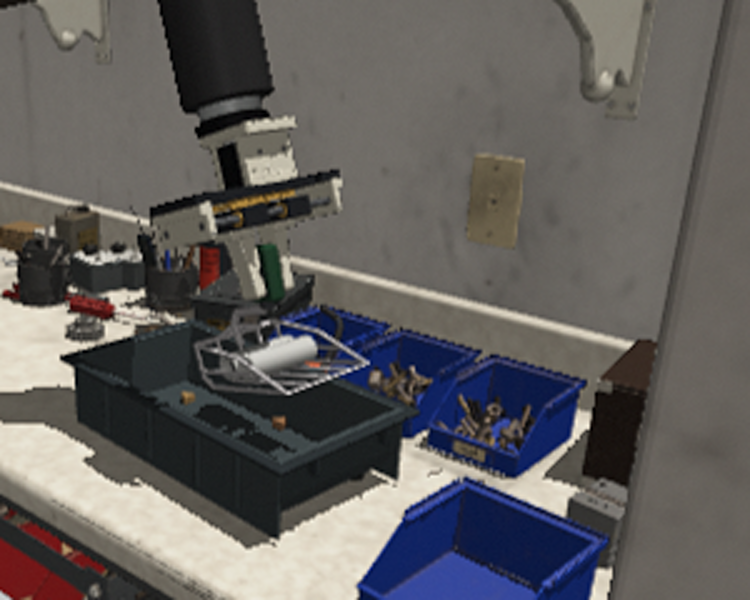

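>>> drive_tool(
  increments=[
    {"x": -0.2,"y": -0.4,"z": 0.2,"wx": 0,"wy": 0,"wz": 0,"claw": 255},
    {"x": -0.2,"y": -0.7,"z": 0.2,"wx": 0,"wy": 0,"wz": 0,"claw": 255},
    {"x": -0.2,"y": -0.9,"z": 0.2,"wx": 0,"wy": 0,"wz": 0,"claw": 255},
    {"x": -0.2,"y": -0.9,"z": 0,"wx": 0,"wy": 0,"wz": 0,"claw": 255},
    {"x": -0.2,"y": -0.9,"z": 0,"wx": 0,"wy": 0,"wz": 0,"claw": 255},
    {"x": -0.2,"y": -0.9,"z": 0,"wx": 0,"wy": 0,"wz": 0,"claw": 255},
    {"x": -0.2,"y": -0.9,"z": 0,"wx": 0,"wy": 0,"wz": 0,"claw": 255},
    {"x": -0.2,"y": -0.9,"z": 0,"wx": 0,"wy": 0,"wz": 0,"claw": 255},
    {"x": -0.2,"y": -0.9,"z": 0,"wx": 0,"wy": 0,"wz": 0,"claw": 255},
    {"x": -0.2,"y": -0.9,"z": 0,"wx": 0,"wy": 0,"wz": 0,"claw": 255},
  ],
)

```text
time: 17.58
tcp_pos: [0.4285, -0.2188, 0.2156]
ee_rot: [1.941, -2.116, 0.33]
wrist_force: [-0.1, 0.4, -5.7]
opening: 0.0199
```

>>> drive_tool(
  increments=[
    {"x": -0.2,"y": -0.6,"z": 0,"wx": 0,"wy": 0,"wz": 0,"claw": 255},
    {"x": -0.2,"y": -0.3,"z": 0,"wx": 0,"wy": 0,"wz": 0,"claw": 255},
    {"x": 0,"y": 0,"z": 0,"wx": 0,"wy": 0,"wz": 0,"claw": 255},
    {"x": 0,"y": 0,"z": 0,"wx": 0,"wy": 0,"wz": 0,"claw": 255},
  ],
)

```text
time: 18.08
tcp_pos: [0.4214, -0.2352, 0.2159]
ee_rot: [1.942, -2.116, 0.331]
wrist_force: [0.3, 0.0, -7.4]
opening: 0.0197
```

```bash
python3 - <<'E'
from h import *
from bench import camera
s,M=st(); print(edge(s,M),s['joint_pos'].round(2)); cv2.imwrite('pics/w15.png',camera("wrist")[:,:,::-1]);look(15)
b=cv2.imread('pics/scene15.png')[100:360,260:500]; a=cv2.imread('pics/top15.png')[140:290,170:470]
cv2.imwrite('pics/s15.png',np.hstack([cv2.resize(b,None,fx=1.6,fy=1.6),cv2.resize(a,None,fx=1.3,fy=416/150)[:, :390]]) if 0 else cv2.resize(b,None,fx=2.2,fy=2.2))
cv2.imwrite('pics/z15.png',cv2.resize(a,None,fx=2.6,fy=2.6))
E
```

```text
{'tubx': np.float64(318.6), 'tuby': np.float64(-29.1), 'h': np.float64(158.7), 'tilt': np.float64(-0.339), 'yaw': np.float64(-1.656), 'tcp': array([ 0.4214, -0.2352,  0.2159]), 'F': array([ 0.3,  0. , -7.4]), 't': 18.07, 'op': 0.0197} [ 0.16 -0.   -0.66  0.39 -1.03 -0.47]
```

View pics/w15.png

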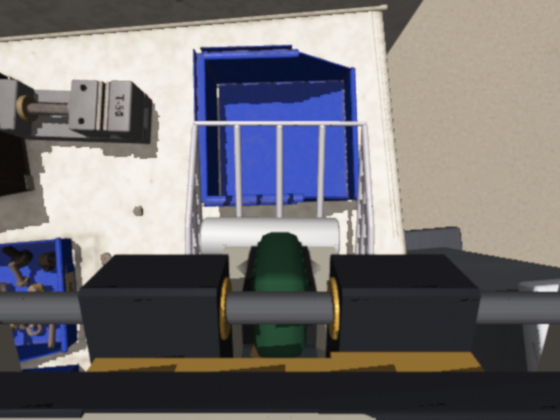

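View pics/z15.png

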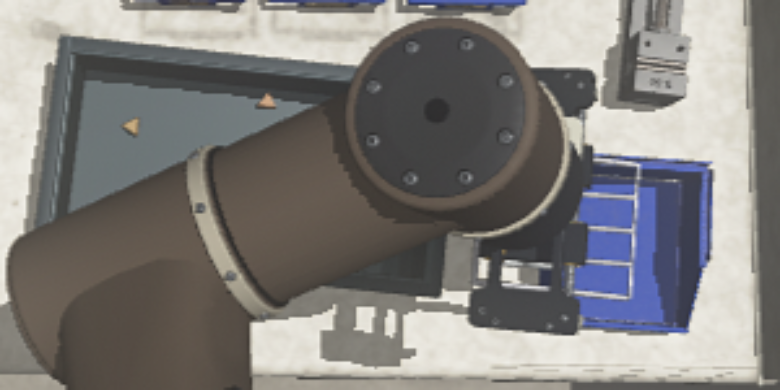

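View pics/s15.png

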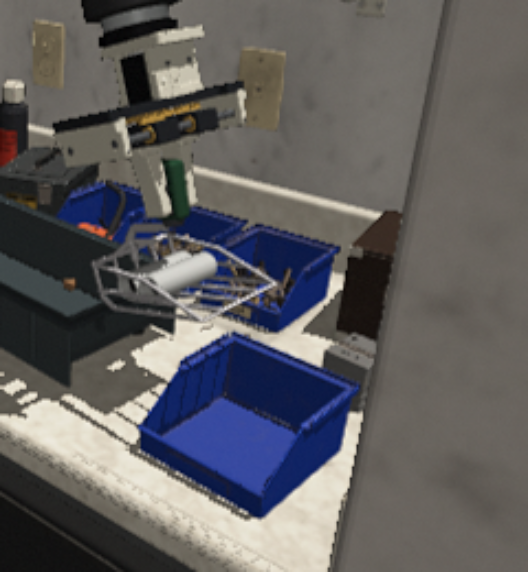

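>>> drive_tool(
  increments=[
    {"x": -0.03,"y": -0.2,"z": -0.13,"wx": 0.03,"wy": -0.0026,"wz": 0,"claw": 255},
    {"x": -0.03,"y": -0.2,"z": -0.13,"wx": 0.03,"wy": -0.0026,"wz": 0,"claw": 255},
    {"x": -0.03,"y": -0.2,"z": -0.13,"wx": 0.03,"wy": -0.0026,"wz": 0,"claw": 255},
    {"x": -0.03,"y": -0.2,"z": -0.13,"wx": 0.03,"wy": -0.0026,"wz": 0,"claw": 255},
    {"x": -0.03,"y": -0.2,"z": -0.13,"wx": 0.03,"wy": -0.0026,"wz": 0,"claw": 255},
    {"x": -0.02,"y": -0.1,"z": -0.14,"wx": 0.02,"wy": -0.0017,"wz": 0,"claw": 255},
    {"x": -0.02,"y": -0.1,"z": -0.14,"wx": 0.015,"wy": -0.0013,"wz": 0,"claw": 255},
    {"x": 0,"y": -0.08,"z": -0.14,"wx": 0.01,"wy": -0.0009,"wz": 0,"claw": 255},
    {"x": 0,"y": 0,"z": -0.1,"wx": 0,"wy": 0,"wz": 0,"claw": 255},
    {"x": 0,"y": 0,"z": 0,"wx": 0,"wy": 0,"wz": 0,"claw": 255},
  ],
)

```text
time: 19.48
tcp_pos: [0.4172, -0.2609, 0.1921]
ee_rot: [2.108, -2.295, 0.031]
wrist_force: [0.1, 0.5, -6.5]
opening: 0.0201
```

```bash
python3 - <<'E'
from h import *
from bench import camera
s,M=st(); print(edge(s,M),s['joint_pos'].round(2)); cv2.imwrite('pics/w16.png',camera("wrist")[:,:,::-1]);look(16)
b=cv2.imread('pics/scene16.png')[100:360,260:500]
cv2.imwrite('pics/s16.png',cv2.resize(b,None,fx=2.2,fy=2.2))
E
```

```text
{'tubx': np.float64(323.0), 'tuby': np.float64(-31.2), 'h': np.float64(109.7), 'tilt': np.float64(-0.032), 'yaw': np.float64(-1.656), 'tcp': array([ 0.4172, -0.2609,  0.1921]), 'F': array([ 0.1,  0.5, -6.5]), 't': 19.48, 'op': 0.0201} [-0.13  0.07 -0.46  0.04 -1.04  0.03]
```

View pics/w16.png

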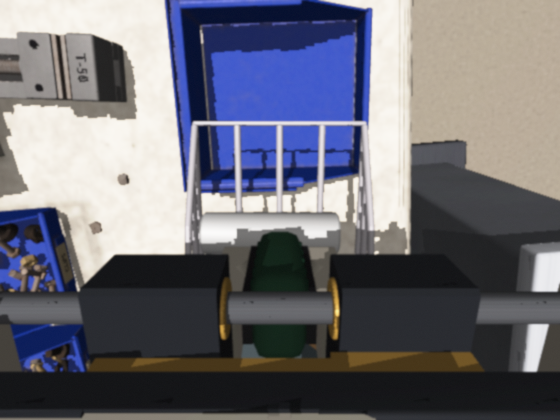

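View pics/s16.png

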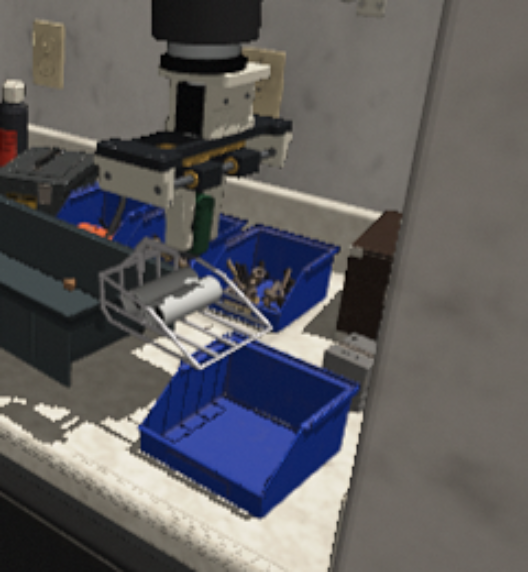

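>>> drive_tool(
  increments=[
    {"x": -0.01,"y": -0.14,"z": -0.07,"wx": 0.018,"wy": -0.0016,"wz": 0,"claw": 255},
    {"x": -0.01,"y": -0.14,"z": -0.07,"wx": 0.018,"wy": -0.0016,"wz": 0,"claw": 255},
    {"x": -0.01,"y": -0.14,"z": -0.07,"wx": 0.018,"wy": -0.0016,"wz": 0,"claw": 255},
    {"x": -0.01,"y": -0.14,"z": -0.07,"wx": 0.018,"wy": -0.0016,"wz": 0,"claw": 255},
    {"x": -0.01,"y": -0.14,"z": -0.06,"wx": 0.018,"wy": -0.0016,"wz": 0,"claw": 255},
    {"x": -0.01,"y": -0.14,"z": -0.06,"wx": 0.018,"wy": -0.0016,"wz": 0,"claw": 255},
    {"x": 0,"y": -0.14,"z": -0.06,"wx": 0.018,"wy": -0.0016,"wz": 0,"claw": 255},
    {"x": 0,"y": -0.12,"z": -0.06,"wx": 0.018,"wy": -0.0016,"wz": 0,"claw": 255},
    {"x": 0,"y": 0,"z": 0,"wx": 0,"wy": 0,"wz": 0,"claw": 255},
    {"x": 0,"y": 0,"z": 0,"wx": 0,"wy": 0,"wz": 0,"claw": 255},
  ],
)

```text
time: 20.88
tcp_pos: [0.4162, -0.2832, 0.1821]
ee_rot: [-2.024, 2.204, 0.199]
wrist_force: [0.5, 0.4, -2.7]
opening: 0.0203
```

```bash
python3 - <<'E'
from h import *
from bench import camera
s,M=st(); print(edge(s,M),s['joint_pos'].round(2)); cv2.imwrite('pics/w17.png',camera("wrist")[:,:,::-1]);look(17)
b=cv2.imread('pics/scene17.png')[100:360,260:500]
cv2.imwrite('pics/s17.png',cv2.resize(b,None,fx=2.2,fy=2.2))
E
```

```text
{'tubx': np.float64(324.9), 'tuby': np.float64(-30.2), 'h': np.float64(86.0), 'tilt': np.float64(0.195), 'yaw': np.float64(-1.656), 'tcp': array([ 0.4162, -0.2832,  0.1821]), 'F': array([ 0.5,  0.4, -2.7]), 't': 20.88, 'op': 0.0203} [-0.36  0.18 -0.27 -0.2  -1.18  0.36]
```

View pics/w17.png

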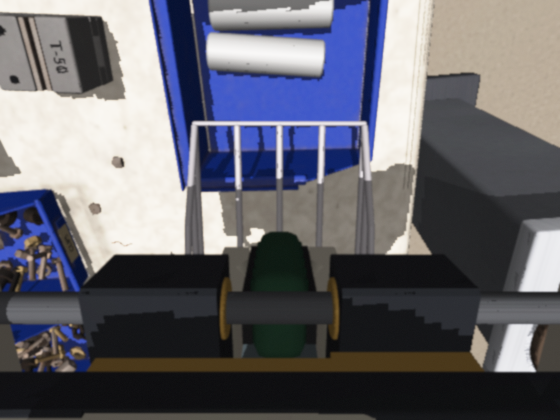

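View pics/s17.png

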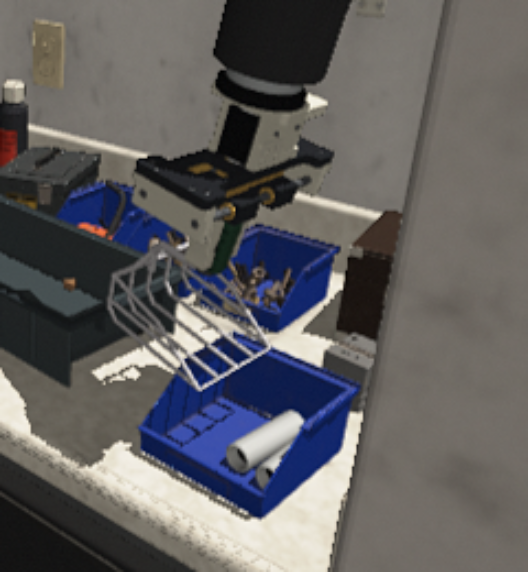

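>>> drive_tool(
  increments=[
    {"x": 0,"y": 0.2,"z": 0.8,"wx": -0.0288,"wy": 0.0025,"wz": 0,"claw": 255},
    {"x": 0,"y": 0.2,"z": 0.8,"wx": -0.0288,"wy": 0.0025,"wz": 0,"claw": 255},
    {"x": 0.1,"y": 0.5,"z": 0.5,"wx": -0.0288,"wy": 0.0025,"wz": 0,"claw": 255},
    {"x": 0.3,"y": 1,"z": 0.2,"wx": -0.0288,"wy": 0.0025,"wz": 0,"claw": 255},
    {"x": 0.3,"y": 1,"z": 0,"wx": -0.0288,"wy": 0.0025,"wz": 0,"claw": 255},
    {"x": 0.3,"y": 1,"z": 0,"wx": -0.0288,"wy": 0.0025,"wz": 0,"claw": 255},
    {"x": 0.3,"y": 1,"z": 0,"wx": 0,"wy": 0,"wz": 0,"claw": 255},
    {"x": 0.3,"y": 1,"z": 0,"wx": 0,"wy": 0,"wz": 0,"claw": 255},
    {"x": 0.3,"y": 1,"z": 0,"wx": 0,"wy": 0,"wz": 0,"claw": 255},
    {"x": 0.3,"y": 1,"z": 0,"wx": 0,"wy": 0,"wz": 0,"claw": 255},
  ],
)

```text
time: 22.28
tcp_pos: [0.4601, -0.124, 0.2281]
ee_rot: [2.086, -2.271, 0.079]
wrist_force: [0.1, 0.2, -3.7]
opening: 0.0197
```

```bash
python3 - <<'E'
from h import *
s,M=st(); print(edge(s,M),s['joint_pos'].round(2))
E
```

```text
{'tubx': np.float64(186.6), 'tuby': np.float64(-0.1), 'h': np.float64(149.0), 'tilt': np.float64(-0.077), 'yaw': np.float64(-1.656), 'tcp': array([ 0.4601, -0.124 ,  0.2281]), 'F': array([ 0.1,  0.2, -3.7]), 't': 22.27, 'op': 0.0197} [ 0.21  0.02 -0.45  0.08 -1.13 -0.33]
```

>>> drive_tool(
  increments=[
    {"x": 0,"y": 1,"z": 0,"wx": 0,"wy": 0,"wz": 0,"claw": 255},
    {"x": 0,"y": 1,"z": 0,"wx": 0,"wy": 0,"wz": 0,"claw": 255},
    {"x": 0,"y": 1,"z": 0,"wx": 0,"wy": 0,"wz": 0,"claw": 255},
    {"x": 0,"y": 1,"z": 0,"wx": 0,"wy": 0,"wz": 0,"claw": 255},
    {"x": 0,"y": 1,"z": 0,"wx": 0,"wy": 0,"wz": 0,"claw": 255},
    {"x": 0,"y": 1,"z": 0,"wx": 0,"wy": 0,"wz": 0,"claw": 255},
    {"x": 0,"y": 1,"z": 0,"wx": 0,"wy": 0,"wz": 0,"claw": 255},
    {"x": 0,"y": 1,"z": 0,"wx": 0,"wy": 0,"wz": 0,"claw": 255},
    {"x": 0,"y": 1,"z": 0,"wx": 0,"wy": 0,"wz": 0,"claw": 255},
    {"x": 0,"y": 1,"z": 0,"wx": 0,"wy": 0,"wz": 0,"claw": 255},
  ],
)

```text
time: 23.52
tcp_pos: [0.4599, 0.0758, 0.2281]
ee_rot: [2.086, -2.271, 0.079]
wrist_force: [0.0, -0.7, -2.7]
opening: 0.0197
```

>>> drive_tool(
  increments=[
    {"x": -0.2,"y": 1,"z": 0,"wx": 0,"wy": 0,"wz": 0,"claw": 255},
    {"x": -0.2,"y": 1,"z": 0,"wx": 0,"wy": 0,"wz": 0,"claw": 255},
    {"x": -0.2,"y": 1,"z": 0,"wx": 0,"wy": 0,"wz": 0,"claw": 255},
    {"x": -0.2,"y": 1,"z": 0,"wx": 0,"wy": 0,"wz": 0,"claw": 255},
    {"x": -0.2,"y": 1,"z": 0,"wx": 0,"wy": 0,"wz": 0,"claw": 255},
    {"x": -0.2,"y": 1,"z": 0,"wx": 0,"wy": 0,"wz": 0,"claw": 255},
    {"x": -0.2,"y": 1,"z": 0,"wx": 0,"wy": 0,"wz": 0,"claw": 255},
    {"x": -0.2,"y": 1,"z": 0,"wx": 0,"wy": 0,"wz": 0,"claw": 255},
    {"x": -0.2,"y": 1,"z": 0,"wx": 0,"wy": 0,"wz": 0,"claw": 255},
    {"x": -0.2,"y": 1,"z": 0,"wx": 0,"wy": 0,"wz": 0,"claw": 255},
  ],
)

```text
time: 24.78
tcp_pos: [0.4199, 0.2763, 0.2279]
ee_rot: [2.085, -2.271, 0.079]
wrist_force: [0.1, -0.8, -2.5]
opening: 0.0203
```

>>> drive_tool(
  increments=[
    {"x": -0.25,"y": 1,"z": 0,"wx": 0,"wy": 0,"wz": 0,"claw": 255},
    {"x": -0.25,"y": 1,"z": 0,"wx": 0,"wy": 0,"wz": 0,"claw": 255},
    {"x": -0.25,"y": 1,"z": 0,"wx": 0,"wy": 0,"wz": 0,"claw": 255},
    {"x": -0.25,"y": 1,"z": 0,"wx": 0,"wy": 0,"wz": 0,"claw": 255},
    {"x": -0.2,"y": 0.6,"z": -0.5,"wx": 0,"wy": 0,"wz": 0,"claw": 255},
    {"x": 0,"y": 0,"z": -1,"wx": 0,"wy": 0,"wz": 0,"claw": 255},
    {"x": 0,"y": 0,"z": -1,"wx": 0,"wy": 0,"wz": 0,"claw": 255},
    {"x": 0,"y": 0,"z": -1,"wx": 0,"wy": 0,"wz": 0,"claw": 255},
    {"x": 0,"y": 0,"z": 0,"wx": 0,"wy": 0,"wz": 0,"claw": 255},
  ],
)

```text
time: 25.9
tcp_pos: [0.3953, 0.3659, 0.156]
ee_rot: [2.082, -2.269, 0.08]
wrist_force: [0.5, 0.3, -2.1]
opening: 0.0199
```

```bash
python3 - <<'E'
from h import *
from bench import camera
s,M=st(); print(edge(s,M),s['joint_pos'].round(2)); cv2.imwrite('pics/w18.png',camera("wrist")[:,:,::-1]);look(18)
b=cv2.imread('pics/scene18.png')[120:260,80:400]
cv2.imwrite('pics/s18.png',cv2.resize(b,None,fx=2.4,fy=2.4))
E
```

```text
{'tubx': np.float64(-295.6), 'tuby': np.float64(-107.3), 'h': np.float64(77.2), 'tilt': np.float64(-0.081), 'yaw': np.float64(-1.656), 'tcp': array([0.3953, 0.3659, 0.156 ]), 'F': array([ 0.5,  0.3, -2.1]), 't': 25.9, 'op': 0.0199} [ 1.13  0.23 -0.35  0.03 -1.06 -1.23]
```

View pics/w18.png

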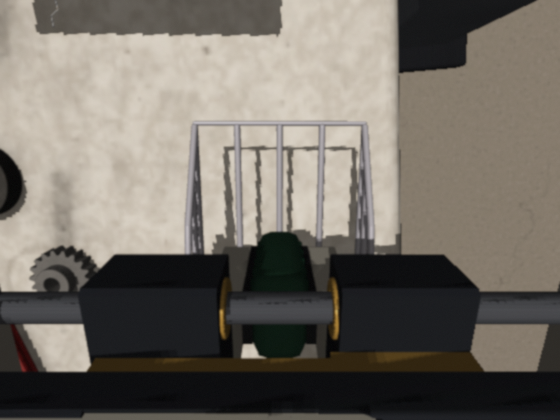

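View pics/s18.png

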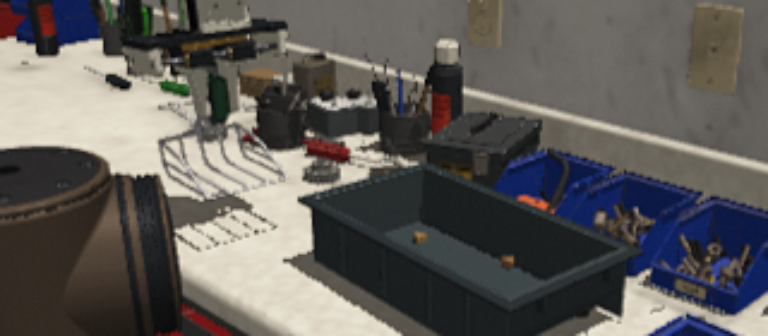

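View pics/top18.png

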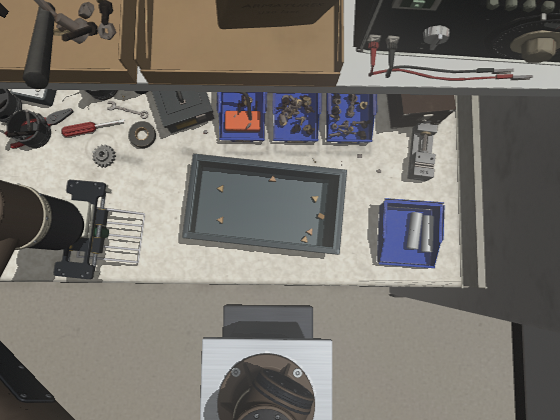

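>>> drive_tool(
  increments=[
    {"x": 0,"y": 0,"z": -1,"wx": 0,"wy": 0,"wz": 0,"claw": 255},
    {"x": 0,"y": 0,"z": -1,"wx": 0,"wy": 0,"wz": 0,"claw": 255},
    {"x": 0,"y": 0,"z": -0.8,"wx": 0,"wy": 0,"wz": 0,"claw": 255},
    {"x": 0,"y": 0,"z": -0.5,"wx": 0,"wy": 0,"wz": 0,"claw": 255},
    {"x": 0,"y": 0,"z": -0.1,"wx": 0,"wy": 0,"wz": 0,"claw": 255},
    {"x": 0,"y": 0,"z": 0,"wx": 0,"wy": 0,"wz": 0,"claw": 255},
    {"x": 0,"y": 0,"z": 0,"wx": 0,"wy": 0,"wz": 0,"claw": 255},
  ],
)

```text
time: 26.92
tcp_pos: [0.3964, 0.3674, 0.0906]
ee_rot: [2.086, -2.272, 0.078]
wrist_force: [-0.4, 0.2, -3.8]
opening: 0.0198
```

>>> drive_tool(
  increments=[
    {"x": 0,"y": 0,"z": -0.06,"wx": 0,"wy": 0,"wz": 0,"claw": 255},
    {"x": 0,"y": 0,"z": -0.06,"wx": 0,"wy": 0,"wz": 0,"claw": 255},
    {"x": 0,"y": 0,"z": 0,"wx": 0,"wy": 0,"wz": 0,"claw": 255},
  ],
)

```text
time: 27.3
tcp_pos: [0.3961, 0.3669, 0.0875]
ee_rot: [2.085, -2.271, 0.079]
wrist_force: [0.0, -0.2, -3.8]
opening: 0.0199
```

```bash
python3 - <<'E'
from h import *
from bench import camera
s,M=st(); print(edge(s,M),s['joint_pos'].round(2)); cv2.imwrite('pics/w19.png',camera("wrist")[:,:,::-1]);look(19)
b=cv2.imread('pics/scene19.png')[120:260,80:400]
cv2.imwrite('pics/s19.png',cv2.resize(b,None,fx=2.4,fy=2.4))
E
```

```text
{'tubx': np.float64(-297.0), 'tuby': np.float64(-106.4), 'h': np.float64(8.4), 'tilt': np.float64(-0.077), 'yaw': np.float64(-1.656), 'tcp': array([0.3961, 0.3669, 0.0875]), 'F': array([ 0. , -0.2, -3.8]), 't': 27.3, 'op': 0.0199} [ 1.13  0.31 -0.43  0.03 -0.9  -1.24]
```

View pics/s19.png

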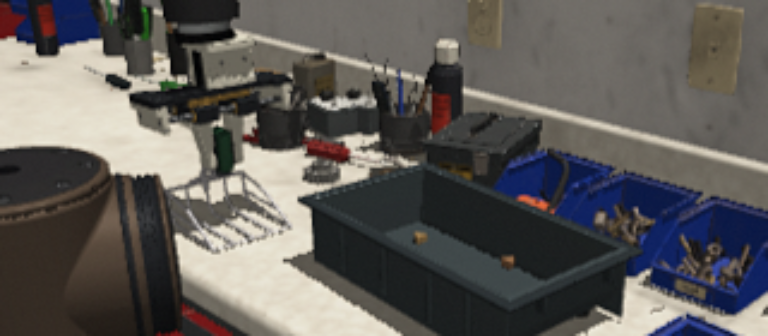

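View pics/w19.png

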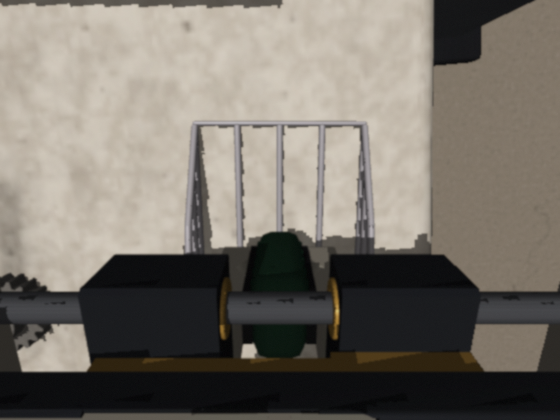

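>>> drive_tool(
  increments=[
    {"x": 0,"y": 0,"z": -0.06,"wx": 0,"wy": 0,"wz": 0,"claw": 255},
    {"x": 0,"y": 0,"z": -0.05,"wx": 0,"wy": 0,"wz": 0,"claw": 255},
    {"x": 0,"y": 0,"z": 0,"wx": 0,"wy": 0,"wz": 0,"claw": 255},
  ],
)

```text
time: 27.82
tcp_pos: [0.3962, 0.367, 0.0853]
ee_rot: [2.085, -2.271, 0.079]
wrist_force: [-0.5, 0.6, -3.3]
opening: 0.02
```

>>> drive_tool(
  increments=[
    {"x": 0,"y": 0,"z": -0.05,"wx": 0,"wy": 0,"wz": 0,"claw": 255},
    {"x": 0,"y": 0,"z": 0,"wx": 0,"wy": 0,"wz": 0,"claw": 255},
  ],
)

```text
time: 28.08
tcp_pos: [0.3962, 0.367, 0.0851]
ee_rot: [2.085, -2.271, 0.079]
wrist_force: [-2.5, -1.9, 5.3]
opening: 0.0198
```

>>> drive_tool(
  increments=[
    {"x": 0,"y": 0,"z": 0,"wx": 0,"wy": 0,"wz": 0,"claw": 100},
    {"x": 0,"y": 0,"z": 0,"wx": 0,"wy": 0,"wz": 0,"claw": 100},
    {"x": 0,"y": 0,"z": 0,"wx": 0,"wy": 0,"wz": 0,"claw": 100},
    {"x": 0,"y": 0,"z": 0,"wx": 0,"wy": 0,"wz": 0,"claw": 100},
    {"x": 0,"y": 0,"z": 0,"wx": 0,"wy": 0,"wz": 0,"claw": 100},
  ],
)

```text
time: 28.7
tcp_pos: [0.3961, 0.367, 0.0843]
ee_rot: [2.085, -2.271, 0.079]
wrist_force: [-0.5, -0.3, -0.2]
opening: 0.0528
```

```bash
python3 - <<'E'
from h import *
from bench import camera
s,M=st(); print(edge(s,M)); cv2.imwrite('pics/w20.png',camera("wrist")[:,:,::-1])
E
```

```text
{'tubx': np.float64(-297.1), 'tuby': np.float64(-106.4), 'h': np.float64(5.2), 'tilt': np.float64(-0.077), 'yaw': np.float64(-1.656), 'tcp': array([0.3961, 0.367 , 0.0843]), 'F': array([-0.5, -0.3, -0.2]), 't': 28.7, 'op': 0.0528}
```

View pics/w20.png

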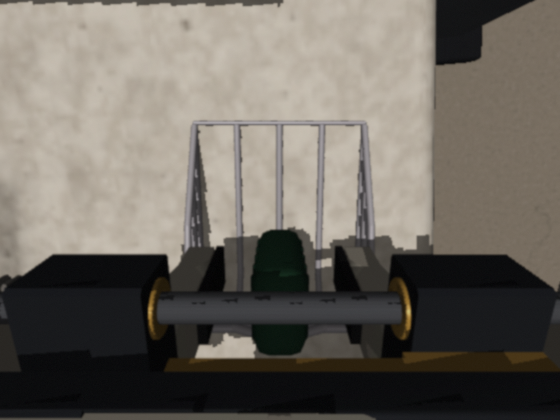

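>>> drive_tool(
  increments=[
    {"x": 0,"y": 0.03,"z": 0.4,"wx": 0,"wy": 0,"wz": 0,"claw": 60},
    {"x": 0,"y": 0.05,"z": 0.8,"wx": 0,"wy": 0,"wz": 0,"claw": 60},
    {"x": 0,"y": 0.08,"z": 1,"wx": 0,"wy": 0,"wz": 0,"claw": 60},
    {"x": 0,"y": 0.08,"z": 1,"wx": 0,"wy": 0,"wz": 0,"claw": 60},
    {"x": 0,"y": 0.08,"z": 1,"wx": 0,"wy": 0,"wz": 0,"claw": 60},
    {"x": 0,"y": 0.08,"z": 1,"wx": 0,"wy": 0,"wz": 0,"claw": 60},
    {"x": 0,"y": 0.08,"z": 1,"wx": 0,"wy": 0,"wz": 0,"claw": 60},
    {"x": 0,"y": 0,"z": 0.5,"wx": 0,"wy": 0,"wz": 0,"claw": 60},
    {"x": 0,"y": 0,"z": 0,"wx": 0,"wy": 0,"wz": 0,"claw": 60},
    {"x": 0,"y": 0,"z": 0,"wx": 0,"wy": 0,"wz": 0,"claw": 60},
  ],
)

```text
time: 30.0
tcp_pos: [0.3958, 0.3762, 0.2178]
ee_rot: [2.084, -2.271, 0.079]
wrist_force: [-0.4, 1.0, -0.1]
opening: 0.0668
```

```bash
python3 - <<'E'
from h import *
from bench import camera,recognise
s,M=st(); print(edge(s,M)); look(21); cv2.imwrite('pics/w21.png',camera("wrist")[:,:,::-1])
a=cv2.imread('pics/top21.png')[140:290,60:470]; b=cv2.imread('pics/scene21.png')[120:360,80:440]
cv2.imwrite('pics/z21.png',np.vstack([cv2.resize(a,(720,263)),cv2.resize(b,(480,320))[:, :].copy() if 0 else cv2.resize(b[:168],(720,336))]))
print([(round(r['confidence'],2),[round(x*k) for x,k in zip(r['box'],(560,420,560,420))]) for r in recognise("pin1","top")+recognise("chip1","top")])
E
```

```text
{'tubx': np.float64(-306.1), 'tuby': np.float64(-107.6), 'h': np.float64(138.7), 'tilt': np.float64(-0.078), 'yaw': np.float64(-1.656), 'tcp': array([0.3958, 0.3762, 0.2178]), 'F': array([-0.4,  1. , -0.1]), 't': 30.0, 'op': 0.0668}
[(0.96, [409, 211, 16, 37]), (0.72, [419, 215, 14, 38])]
```

View pics/z21.png

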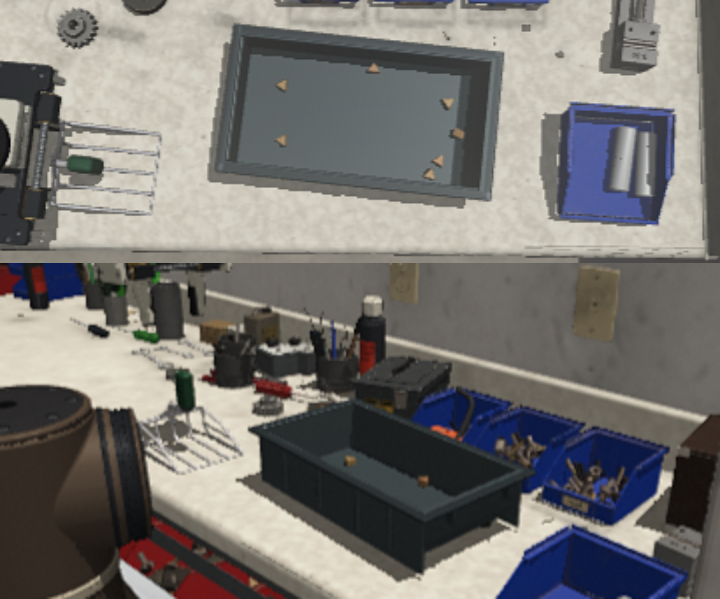

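View pics/w21.png

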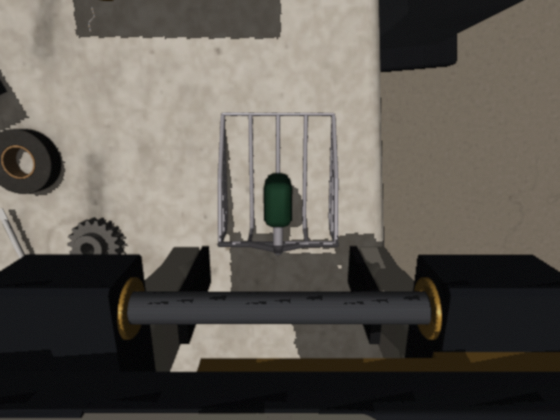

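Everything checks out: the scoop stands free and upright on the bench, seven chips are in the tub and both pins are in the bin. I'm handing the job in.

```bash
python3 -c "
from bench import close_job; print(close_job())"
```

```text
the job is handed in; nothing more can be done
None
```

Both pins are in the blue bin, all seven chips are in the tub, and the scoop stands upright on the bench near where it started. I handed the job in at about 30 s of the 72 s allowed.

- **Scooping:** I pushed the pins to the tub's sloped end, slid the edge under them and tipped the scoop back. One chip caught on the scoop's front corner, and I shook it off over the tub.
- **Tipping:** Both pins rolled into the bin together at about 0.2 rad of forward tilt. The fingers never touched them.
- **Last checks:** After I let go, the top camera picture showed seven chips in the tub and two pins in the bin. The network also found both pins there, at 0.96 and 0.72 confidence. It does not find the chips, so I counted those by eye. The top and scene pictures showed the scoop upright, with the gripper open and clear of it.
- **Departures:** The grip turned about 0.08 rad in the fingers under the load. I allowed for it when setting the scoop down, which pressed on the bench with about 8 N.

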